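# Tighten the shaft clamp with the long arm of the hex key

## Task

The big cap screw on the rod clamp still has to be tightened, and it is stiff. Take the thicker of the two L-shaped hex keys out of its wooden stand, flip it so that its short arm goes fully down into the screw's socket, and then use the long arm as the lever to turn the screw clockwise (seen from above) until it stops. Leave the key sitting in the screw, and leave the thin key standing in its stand.

Things in the scene. Friction and masses are not known exactly. Their poses are not given: they have to be found in the camera images.
- thick_key_grip (a point): Thick hex key: dark steel, 17 mm across flats, long arm 150 mm, short arm 66 mm (over the bend), about 0.38 kg. This point is on the long arm's axis near the balance point, 90 mm from its free end, 51 mm from the short arm's axis. z: along the long arm towards the bend; x: where the short arm points; two flats face +y and -y (grip 17 mm wide there).
- thick_key_tip (a point): Centre of the end face of the thick key's short arm, at (0.058, 0, 0.0515) m from thick_key_grip in the key's axes (same axes).
- thick_stand: Wooden stand block of the thick key, 50 x 50 x 45 mm, fixed; origin under its centre. At the start the key stands upright in its round hole, long arm down, 40 mm deep, short arm at the top pointing roughly to the left (+y of the room). An identical block holds the thin key.
- thin_key_grip (a point): Thin hex key: same shape, but 8 mm across flats, long arm 100 mm, short arm 40 mm, standing the same way in its own block. The point is on its long arm, 70 mm from the free end. It is too thin for the screw.
- clamp: Rod clamp, fixed: base 70 x 110 x 8 mm, aluminium block 60 x 60 mm on it, top 36 mm above the desk, a 16 mm rod 150 mm long through it along x; origin under its centre. On the block stands the round steel head of the cap screw, 40 mm in diameter, 30 mm tall.
- socket (a point): Centre of the mouth of the hex socket in the screw head, 66 mm above the desk, z up; turns with the clamp, not the screw. Socket 18.3 mm across flats, 26 mm deep, its top 6 mm a flare 30 mm wide. At the start two flats face this frame's +x and -x: the short arm enters with the long arm along +y or -y, or 60 degrees either side (about 10 degrees of play).
- clamp_screw (a joint): Turn of the cap screw in rad: 0 at the start, growing clockwise seen from above, hard stop at 0.7 (about 40 degrees). Stiff: it takes about 0.4 N m and stays where it is left.
There are look-alikes about, which are no part of the job. What is shaped like the part that bears thick_key_grip but white is not meant.

How it is judged:
By the outcome, as a careful person would: the job done as asked, in the order asked, and still so for the second after the job is handed in, with the robot touching nothing.
It also fails if it takes over 54 s, if anything falls off the work surface, if the arm or the gripper's body presses on something with over 40 N, if the wrist force passes 120 N, or if a joint passes its speed limit or range.

## Robot

A 7-joint arm with a two-finger parallel gripper is mounted at the origin on a cart in front of the work surface, level with it; the furniture and walls round the work are solid. World frame = base frame: x ahead of the robot, y to its left, z up, the work surface at z = 0. Lengths are in m, angles in rad, forces in N, time in s.
With the tool pointing down it reaches from about 0.4 to 0.875 m from the base axis. Payload 19.3 kg.
Tool frame: the origin (TCP) lies between the finger pads; the fingertips stand 22 mm ahead of it and the grasp point (between the pads) lies 3 mm ahead of it; z points along the fingers, x is the direction in which the jaws open and shut, and the axes are right-handed (so a half turn about z gives the same grasp; the last joint's range is limited). The gripper opens to 85 mm and grips with 20 to 120 N. Pads are 22 mm wide; open, the fingers measure 114 mm over their backs; the gripper's body (76 mm by 85 mm) begins 54 mm behind the grasp point. The pads swing forward as they close: fully open they stand 13 mm farther back than shut.
Start: joints at [-1.299, 0.521, -0.036, 1.599, 0.021, 1.021, -0.113], TCP at [0.21, 0.589, 0.253] pointing down, gripper open.
Joint ranges: [-2.91, 2.91], [-0.3, 2.13], [-1.5, 1.42], [0.17, 2.43], [-1.26, 4.41], [0.16, 1.93], [-2.52, 2.52]. Speed limits (rad/s): [1.89, 1.89, 2.39, 2.39, 3.01, 3.01, 3.01].

## Interface

Orientations are given as a unit quaternion [w, x, y, z].
In Python, from plant import robot, snapshot, calibration, workorder gives the robot as it stands.
- The arm moves only by the tool drive_tool, never from a script. Its argument "rows" is a list of rows, each a list of 6 numbers: the shift along the tool's x, y, z in mm, then the turn, a rotation vector about the tool's x, y, z in rad. A call has 1 to 20 rows; each row shifts and turns the commanded pose from where the row before left it, along the tool's axes as they then stand; what a row does not reach is not made up. A row lasts 1/8 s, in which the tool goes at most 62.5 mm and 10.7 degrees, less where a joint would pass 70% of its speed; a pose out of reach is approached as far as the arm can. A call is refused whole if a number of a shift passes 62.5 or a number of a turn 0.188, either way. A call with a gripper value outside its range is refused whole. "hand" is the gripper's target within -1 to 1 (shut at 1, half-way at 0, fully open at -1), set as the call begins (left out, the last holds). The fingers move at their own pace and stop on an object; "squeeze" is the grip in N (left out, the last holds). Time passes only in rows, so rows that do not move let the fingers close. It gives the time, the measured TCP pose, the force and the opening at its end, in the units of the state.
- robot.read_state(): the state, without advancing time (a new reading comes with each control period).
- snapshot(name): name is "scene" or "top" or "wrist"; returns (picture, depth): 480x640x3 uint8, red, green, blue; 480x640 float32, m along the optical axis (not along the pixel's ray), 0 where there is no reading.
- calibration(name): a dict with "fx", "fy", "cx", "cy" (pixels), "pose" (4x4, takes a point from camera to world coordinates); the wrist camera has in their place "hand_eye" (4x4, takes a point from camera to tool coordinates, whose origin is the TCP and whose axes are the tool frame's). Camera axes: x right, y up, looking along -z (the intrinsics and any distortion apply to the point x, -y, -z); pixel columns grow to the right and rows downward; lengths in m; the calibration is good to about 2 mm. A picture is of the moment at which its call begins: read the wrist's pose just before it. calibration takes no time and is no camera call.
- workorder.hand_in(): hands the job in, once; it reports no verdict.
The state is a dict: "time": time; "q": joint angles; "dq": joint speeds; "joint_torque": joint torques, N m; "position": TCP position; "ee_rot": TCP orientation; "contact_force": force on the tool from outside, world axes, zero at the start; "ft_torque": the same for the moment, N m; "opening": opening from 0.0 (shut) to 1.0 (fully open).
Only numpy, scipy, OpenCV 4.12 (cv2) and the standard library are available. Lean on these libraries where they do the work, as an engineer would, in place of code of your own. Each camera call takes 0.05 s, during which the arm holds its last target.

## Working session

There is one attempt and no reset: what is moved stays moved. The work goes in short steps, Python scripts to look and compute and a tool call to move; the robot and the scene stay as the last step left them, time stands still between calls to the robot, and variables do not carry over. Pictures are saved under pics/ and viewed, and the job is handed in when it is done.

Besides the shell and the picture viewer there is one more tool, called after "Call:" in YAML: its name, and indented under it one key for each argument. drive_tool: Moves the arm, as the interface text tells. Its arguments: {"type":"object","properties":{"rows":{"type":"array"},"hand":{"type":"number"},"squeeze":{"type":"number"}},"required":["rows"]}

```bash
ls; mkdir -p pics; cat > h.py <<'E'
import numpy as np, cv2
from plant import robot, snapshot, calibration, workorder
from scipy.spatial.transform import Rotation as R
def save(n,im): cv2.imwrite('pics/'+n+'.png',cv2.cvtColor(im,cv2.COLOR_RGB2BGR))
def campose(name):
    c=calibration(name)
    if 'pose' in c: return c,np.array(c['pose'])
    s=robot.read_state(); T=np.eye(4); q=s['ee_rot']; T[:3,:3]=R.from_quat([q[1],q[2],q[3],q[0]]).as_matrix(); T[:3,3]=s['position']
    return c,T@np.array(c['hand_eye'])
def cloud(name,c,T,d):
    v,u=np.mgrid[0:480,0:640]; 
    x=(u-c['cx'])/c['fx']*d; y=-(v-c['cy'])/c['fy']*d
    P=np.stack([x,y,-d,np.ones_like(d)],-1)@T.T
    return P[...,:3]
def look(name,tag):
    c,T=campose(name); im,d=snapshot(name); save(tag,im); np.savez('pics/'+tag+'.npz',im=im,d=d,P=cloud(name,c,T,d),T=T); return c,T,im,d
E
python3 - <<'E'
from h import *
print(robot.read_state())
for n in ['scene','top']:
    c,T,im,d=look(n,n+'0'); print(n,c)
print(calibration('wrist'))
E
```

```text
pics
{'time': 0.0, 'q': array([-1.29922752,  0.5220389 , -0.03635102,  1.59999079,  0.02117777,
        1.02110322, -0.11281203]), 'dq': array([-9.81203610e-05, -3.64714008e-04,  2.63376242e-04, -2.97718013e-04,
        6.25348747e-04,  1.50558894e-03,  1.58303387e-03]), 'joint_torque': array([-2.67355481e-04, -9.27113843e+01,  1.98018126e+00, -3.69924259e+01,
        1.78938895e-02,  8.15653300e-03,  1.71056752e-05]), 'position': array([0.20938204, 0.58855433, 0.2527161 ]), 'ee_rot': array([ 3.54210142e-04,  8.17057632e-01,  5.76555715e-01, -4.57030557e-04]), 'contact_force': array([ 1.05521654, -0.12761141, -0.75181517]), 'ft_torque': array([-0.00150056, -0.06122825,  0.00320239]), 'opening': 1.0026010188332057}
scene {'fx': 513.977615162199, 'fy': 513.977615162199, 'cx': 313.0834068603767, 'cy': 241.63040134966337, 'pose': array([[ 0.87240619,  0.28189439, -0.39930312,  0.16896401],
       [-0.4885641 ,  0.47855066, -0.72958508, -0.46643253],
       [-0.01457917,  0.83157971,  0.55521404,  0.57823194],
       [ 0.        ,  0.        ,  0.        ,  1.        ]])}
top {'fx': 462.88752276331127, 'fy': 462.88752276331127, 'cx': 322.52207311100653, 'cy': 244.07263182668078, 'pose': array([[-0.01202256,  0.99882555, -0.04693584,  0.44357953],
       [-0.99960562, -0.01081411,  0.02591643,  0.17976469],
       [ 0.02537843,  0.04722891,  0.99856165,  0.95843868],
       [ 0.        ,  0.        ,  0.        ,  1.        ]])}
{'fx': 417.98816872470485, 'fy': 417.98816872470485, 'cx': 320.61250719444405, 'cy': 241.2196789174965, 'hand_eye': array([[ 9.99999898e-01,  2.22845567e-04,  3.92075921e-04,
         6.74196734e-04],
       [ 3.37810993e-04, -9.46107172e-01, -3.23853525e-01,
        -8.43870480e-02],
       [ 2.98776518e-04,  3.23853625e-01, -9.46107151e-01,
        -1.19778091e-01],
       [ 0.00000000e+00,  0.00000000e+00,  0.00000000e+00,
         1.00000000e+00]])}
```

View pics/scene0.png

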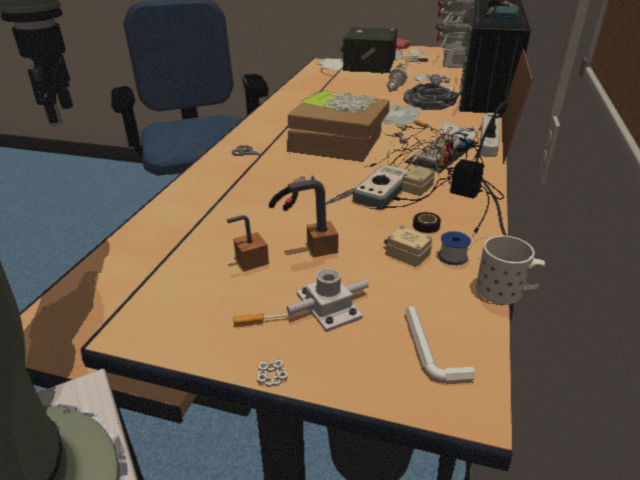

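View pics/top0.png

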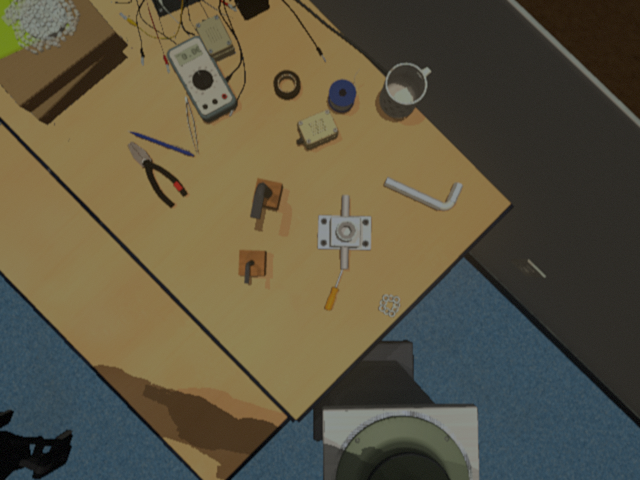

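```bash
python3 - <<'E'
from h import *
a=np.load('pics/top0.npz');s=np.load('pics/scene0.npz')
save('c1',cv2.resize(a['im'][160:300,220:400],None,fx=4.4,fy=4.2,interpolation=cv2.INTER_CUBIC)[:600])
save('c2',cv2.resize(s['im'][160:340,210:390],None,fx=3.3,fy=3.3,interpolation=cv2.INTER_CUBIC))
for n,z in(('top',a),('scene',s)):
    P=z['P']
    m=(P[...,2]>0.1)&(P[...,2]<0.2)&(P[...,0]>.3)&(P[...,0]<.8)&(P[...,1]>0.1)&(P[...,1]<.5)
    Q=P[m]; print(n,len(Q)); 
    if len(Q): print(Q.min(0),Q.max(0))
P=a['P']
for u,v in [(265,188),(258,212),(247,262),(345,230),(340,215),(358,232),(329,246),(272,200),(400,280)]: print(u,v,P[v,u])
E
```

```text
top 478
[0.41373063 0.25697642 0.10003997] [0.59344532 0.30283861 0.15815494]
scene 565
[0.41233579 0.25383692 0.10003663] [0.5949166  0.30043929 0.15635354]
265 188 [0.58227858 0.25916756 0.14306847]
258 212 [0.53868345 0.27071248 0.1521785 ]
247 262 [0.45233836 0.29776103 0.09697318]
345 230 [0.51449767 0.11063237 0.03783637]
340 215 [ 5.48845865e-01  1.17751788e-01 -2.35245066e-04]
358 232 [0.51047831 0.08432196 0.03440977]
329 246 [0.48414972 0.14181121 0.00780129]
272 200 [0.57497592 0.25507095 0.04471869]
400 280 [ 0.4123092  -0.00477263  0.0011965 ]
```

View pics/c1.png

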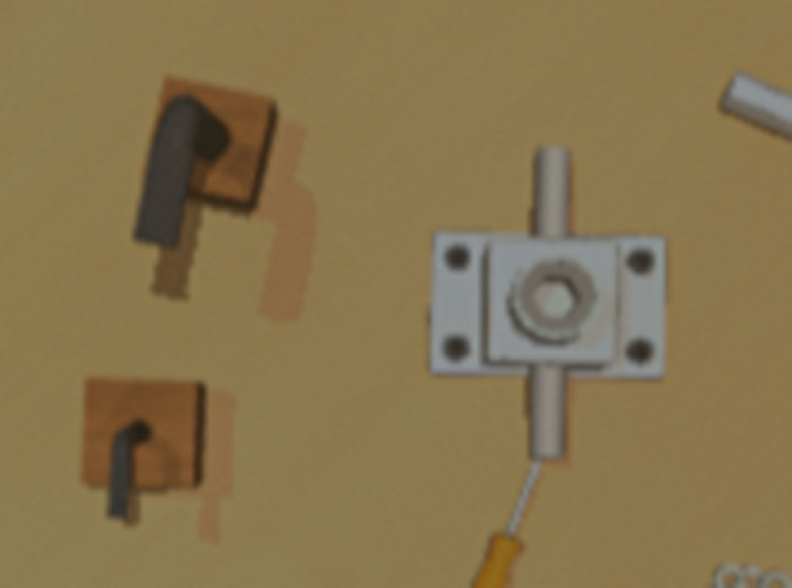

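View pics/c2.png

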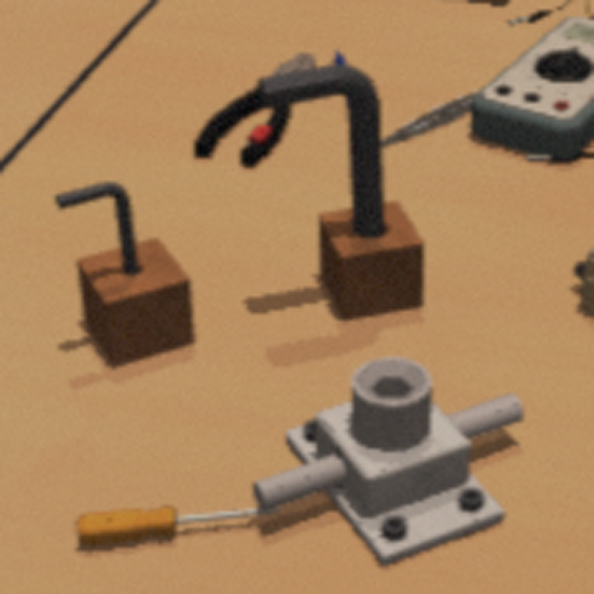

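```bash
cat > meas.py <<'E'
from h import *
import sys
def meas(tag):
    z=np.load('pics/%s.npz'%tag);P=z['P'];d=z['d']
    base=(P[...,0]>.45)&(P[...,0]<.65)&(P[...,1]>.2)&(P[...,1]<.31)&(d>0)
    Q=P[base&(P[...,2]>.148)&(P[...,2]<.162)][:,:3]
    c=Q.mean(0); u,s,v=np.linalg.svd(Q[:,:2]-c[:2]); dr=v[0]*np.sign(-v[0][0])
    t=(Q[:,:2]-c[:2])@dr; print(tag,'short top n',len(Q),'c',c.round(4),'dir',dr.round(3),np.degrees(np.arctan2(dr[1],dr[0])).round(1),'ext',(c[:2]+dr*t.min()).round(4),(c[:2]+dr*t.max()).round(4))
    Q=P[base&(P[...,2]>.055)&(P[...,2]<.13)]; print(' long arm n',len(Q),Q.min(0).round(3),Q.max(0).round(3),np.median(Q,0).round(4))
    Q=P[base&(P[...,2]>.040)&(P[...,2]<.05)]; print(' block top',len(Q),Q.min(0).round(3),Q.max(0).round(3)); 
    r=cv2.minAreaRect((Q[:,:2]*1000).astype(np.float32)); print(r)
    # screw head
    b=(P[...,0]>.44)&(P[...,0]<.58)&(P[...,1]>.05)&(P[...,1]<.17)&(d>0)
    Q=P[b&(P[...,2]>.061)&(P[...,2]<.07)]; print(' head',len(Q),Q.min(0).round(4),Q.max(0).round(4)); c,r=cv2.minEnclosingCircle((Q[:,:2]*1000).astype(np.float32)); print(c,r)
    Q=P[b&(P[...,2]>.032)&(P[...,2]<.04)]; print(' block',len(Q),cv2.minAreaRect((Q[:,:2]*1000).astype(np.float32)),np.median(Q[:,2]))
    Q=P[(P[...,0]>.38)&(P[...,0]<.64)&(P[...,1]>.05)&(P[...,1]<.17)&(d>0)&(P[...,2]>.01)&(P[...,2]<.026)]; print(' rod',len(Q),cv2.minAreaRect((Q[:,:2]*1000).astype(np.float32)))
if __name__=='__main__':
    for t in sys.argv[1:]: meas(t)
E
python3 meas.py top0 scene0
```

```text
top0 short top n 315 c [0.5553 0.2718 0.1529] dir [-0.981  0.192] 168.9 ext [0.5869 0.2656] [0.5282 0.2771]
 long arm n 62 [0.45  0.257 0.056] [0.591 0.3   0.13 ] [0.5801 0.2602 0.0911]
 block top 620 [0.451 0.237 0.041] [0.619 0.309 0.05 ]
((531.3118896484375, 278.92041015625), (50.38743591308594, 169.97666931152344), 77.16177368164062)
 head 237 [0.4928 0.0912 0.061 ] [0.5298 0.1301 0.0694]
(511.65399169921875, 110.49697875976562) 19.83942413330078
 block 563 ((502.95025634765625, 111.0400390625), (59.62018585205078, 116.25538635253906), 85.88372039794922) 0.03647524387426471
 rod 465 ((483.26763916015625, 110.87591552734375), (107.2614517211914, 207.09947204589844), 89.32738494873047)
scene0 short top n 171 c [0.553  0.2674 0.1518] dir [-0.981  0.192] 168.9 ext [0.5843 0.2613] [0.5275 0.2724]
 long arm n 375 [0.45  0.254 0.055] [0.598 0.298 0.13 ] [0.5822 0.2591 0.0909]
 block top 529 [0.45  0.234 0.04 ] [0.62  0.309 0.05 ]
((532.7559204101562, 276.2792663574219), (53.85230255126953, 168.09889221191406), 77.87371063232422)
 head 242 [0.4918 0.0886 0.061 ] [0.532  0.1298 0.0673]
(511.3288879394531, 109.84567260742188) 21.34352684020996
 block 502 ((511.3945007324219, 107.87545776367188), (60.39011764526367, 61.34218215942383), 85.64867401123047) 0.035746959910208764
 rod 758 ((479.84161376953125, 114.68850708007812), (89.63034057617188, 203.13414001464844), 63.41147232055664)
```

```bash
cat > plan.py <<'E'
from h import *
import json
def cur():
    s=robot.read_state();q=s['ee_rot'];return np.array(s['position']),R.from_quat([q[1],q[2],q[3],q[0]])
def orient(psi,beta):
    # tool x yaw psi deg horizontal; tilt +beta deg about tool x
    c,s=np.cos(np.radians(psi)),np.sin(np.radians(psi))
    x=np.array([c,s,0]);z=np.array([0,0,-1.]);y=np.cross(z,x)
    return R.from_matrix(np.stack([x,y,z],1))*R.from_rotvec([np.radians(beta),0,0])
def plan(way,p=None,r=None,mm=45,deg=8):
    if p is None: p,r=cur()
    out=[]
    for tp,tr,*o in way:
        tp=np.array(tp,float); m=o[0] if o else mm
        n=int(max(np.ceil(np.linalg.norm(tp-p)*1000/m),np.ceil(np.degrees((r.inv()*tr).magnitude())/deg),1))
        for k in range(n,0,-1):
            dp=r.inv().apply((tp-p)/k)*1000; dr=(r.inv()*tr).as_rotvec()/k
            row=[round(v,0 if k>1 else 1) for v in dp]+[round(v,3) for v in dr]
            out.append(row); p=p+r.apply(np.array(row[:3])/1000); r=r*R.from_rotvec(row[3:])
    print(len(out)); 
    for i in range(0,len(out),20): print(json.dumps(out[i:i+20]))
    return p,r
def log():
    s=robot.read_state()
    with open('log.txt','a') as f: f.write(json.dumps([list(map(float,s['q'])),list(map(float,s['position'])),list(map(float,s['ee_rot']))])+'\n')
    print('t',round(s['time'],2),'q',s['q'].round(3),'p',s['position'].round(4),'F',s['contact_force'].round(1),'T',s['ft_torque'].round(2),'op',round(s['opening'],3))
    p,r=cur(); print('toolx',r.apply([1,0,0]).round(3),'toolz',r.apply([0,0,1]).round(3))
E
python3 - <<'E'
from plan import *
log()
plan([((.50,.30,.36),orient(78.9,0))])
E
```

```text
t 0.1 q [-1.299  0.522 -0.036  1.6    0.021  1.021 -0.113] p [0.2094 0.5886 0.2528] F [-0.2  0.3 -0.6] T [-0.08  0.03 -0.02] op 1.002
toolx [ 0.335  0.942 -0.001] toolz [-0.    -0.001 -1.   ]
10
[[-17.0, 37.0, -11.0, -0.0, 0.0, -0.015], [-18.0, 37.0, -11.0, -0.0, 0.0, -0.015], [-19.0, 36.0, -11.0, -0.0, 0.0, -0.015], [-19.0, 36.0, -11.0, -0.0, 0.0, -0.015], [-20.0, 36.0, -11.0, -0.0, 0.0, -0.015], [-20.0, 36.0, -10.0, -0.0, 0.0, -0.015], [-21.0, 35.0, -11.0, -0.0, 0.0, -0.015], [-21.0, 35.0, -10.0, -0.0, 0.0, -0.014], [-22.0, 35.0, -11.0, -0.0, 0.0, -0.015], [-22.0, 34.6, -10.0, -0.0, 0.001, -0.014]]
```

Call:
drive_tool:
  rows:
    - [-17,37,-11,0,0,-0.015]
    - [-18,37,-11,0,0,-0.015]
    - [-19,36,-11,0,0,-0.015]
    - [-19,36,-11,0,0,-0.015]
    - [-20,36,-11,0,0,-0.015]
    - [-20,36,-10,0,0,-0.015]
    - [-21,35,-11,0,0,-0.015]
    - [-21,35,-10,0,0,-0.014]
    - [-22,35,-11,0,0,-0.015]
    - [-22,34.6,-10,0,0.001,-0.014]

```text
time: 1.35
position: [0.5008, 0.299, 0.3605]
ee_rot: [-0.0, 0.772, 0.636, 0.0]
contact_force: [-0.6, 1.4, 0.2]
opening: 0.998
```

```bash
python3 - <<'E'
from plan import *
log()
look('wrist','w1')
plan([((.56,.27,.36),orient(78.9,40))])
E
```

```text
t 1.35 q [-0.677  0.361  0.052  1.576 -0.02   1.205  0.756] p [0.5008 0.299  0.3605] F [-0.6  1.4  0.2] T [ 0.02 -0.05  0.02] op 0.998
toolx [0.192 0.981 0.001] toolz [-0.     0.001 -1.   ]
6
[[-2.0, 10.0, 0.0, 0.117, -0.0, -0.001], [-2.0, 10.0, -1.0, 0.117, -0.0, -0.001], [-2.0, 10.0, -2.0, 0.117, -0.0, -0.001], [-2.0, 9.0, -3.0, 0.117, -0.0, -0.0], [-3.0, 9.0, -4.0, 0.116, -0.001, -0.0], [-2.2, 8.1, -4.7, 0.117, -0.0, -0.001]]
```

View pics/w1.png

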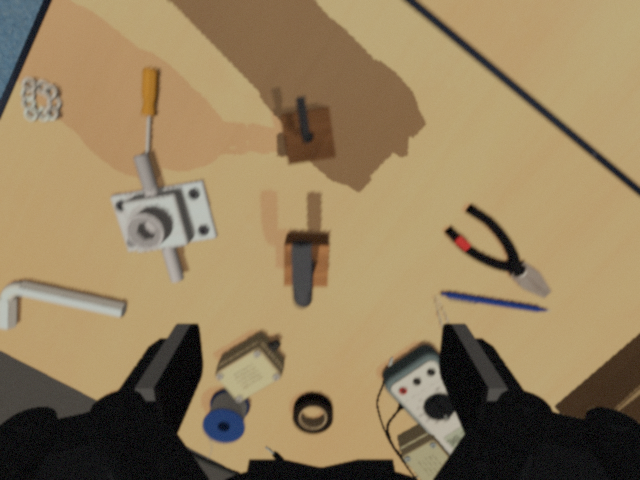

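Call:
drive_tool:
  rows:
    - [-2,10,0,0.117,0,-0.001]
    - [-2,10,-1,0.117,0,-0.001]
    - [-2,10,-2,0.117,0,-0.001]
    - [-2,9,-3,0.117,0,0]
    - [-3,9,-4,0.116,-0.001,0]
    - [-2.2,8.1,-4.7,0.117,0,-0.001]

```text
time: 2.15
position: [0.5556, 0.2758, 0.3582]
ee_rot: [-0.266, 0.723, 0.598, -0.22]
contact_force: [-0.7, 0.8, 0.7]
opening: 0.999
```

```bash
python3 - <<'E'
from plan import *
log()
E
python3 meas.py w1
```

```text
t 2.15 q [-0.381  0.791 -0.004  1.023 -0.382  1.922  0.976] p [0.5556 0.2758 0.3582] F [-0.7  0.8  0.7] T [-0.07 -0.63  0.03] op 0.999
toolx [0.188 0.982 0.001] toolz [-0.636  0.123 -0.762]
w1 short top n 1156 c [0.5521 0.274  0.1519] dir [-0.98   0.197] 168.6 ext [0.5843 0.2676] [0.5271 0.2791]
 long arm n 48 [0.45  0.274 0.056] [0.593 0.302 0.122] [0.5827 0.2761 0.0956]
 block top 1842 [0.45  0.237 0.04 ] [0.618 0.31  0.048]
((531.0724487304688, 279.79510498046875), (49.34115219116211, 169.48085021972656), 77.38066864013672)
 head 793 [0.4909 0.0914 0.061 ] [0.5307 0.1315 0.0671]
(511.25738525390625, 111.2586669921875) 20.648271560668945
 block 1507 ((510.74761962890625, 112.03726959228516), (59.87126541137695, 60.057682037353516), 88.21839141845703) 0.035191722139989445
 rod 1525 ((485.05401611328125, 128.55392456054688), (108.01537322998047, 194.566162109375), 56.89625930786133)
```

```bash
cat > kin.py <<'E'
import numpy as np, json, itertools
from scipy.spatial.transform import Rotation as R
from scipy.optimize import least_squares
def load():
    D=[json.loads(l) for l in open('log.txt')]
    return [(np.array(a),np.array(b),R.from_quat([c[1],c[2],c[3],c[0]])) for a,b,c in D]
def fk(q,par,sg):
    d1,L1,L2,L3,y0,y7,ox,oe,ow=par
    r=R.from_rotvec([0,0,y0]); p=np.array([0,0,d1])
    def rot(r,ax,a): v=np.zeros(3); v[ax]=a; return r*R.from_rotvec(v)
    r=rot(r,2,sg[0]*q[0]); r_=r
    p=p+r.apply([ox,0,0])
    r=rot(r,1,q[1]); r=rot(r,2,sg[1]*q[2]); p=p+r.apply([oe,0,L1]); 
    r=rot(r,1,q[3]); r=rot(r,2,sg[2]*q[4]); p=p+r.apply([-oe,0,L2])
    r=rot(r,1,q[5]); p=p+r.apply([ow,0,0]); r=rot(r,2,sg[3]*q[6]+y7); p=p+r.apply([0,0,L3])
    return p,r
def fit(D,free=6):
    best=None
    for sg in itertools.product([1,-1],repeat=4):
        def f(x):
            par=np.r_[x,np.zeros(9-len(x))]
            out=[]
            for q,p,r in D:
                a,b=fk(q,par,sg); out+=list((a-p)*1); out+=list((b.inv()*r).as_rotvec()*.3)
            return np.array(out)
        for y7 in (0,1.57,3.14,-1.57):
            s=least_squares(f,np.r_[[.2,.4,.4,.25,0,y7],np.zeros(free-6)])
            if best is None or s.cost<best[0]: best=(s.cost,sg,s.x,np.abs(s.fun).max())
    return best
if __name__=='__main__':
    D=load()
    for k in (6,9):
        b=fit(D,k); print(k,b[0],b[1],b[2].round(4),b[3])
E
python3 kin.py
```

```text
6 0.00021183668818313165 (-1, -1, -1, -1) [ 0.334   0.5222  0.4254  0.3121 -0.0947  3.0544] 0.018388258019893293
9 0.00018787880619821546 (-1, -1, -1, -1) [ 0.3345  0.5161  0.4286  0.309  -0.0926 -3.2269 -0.0171  0.0104 -0.0049] 0.017991675876801057
```

```bash
cat >> kin.py <<'E'
def fk2(q,par,sg=(-1,-1,-1,-1)):
    d1,L1,L2,L3,y0,y7,o1,o2,o3,l1,l2,l3=par
    def rot(r,ax,a): v=np.zeros(3); v[ax]=a; return r*R.from_rotvec(v)
    r=R.from_rotvec([0,0,y0]); p=np.array([0,0,d1])
    r=rot(r,2,sg[0]*q[0]); p=p+r.apply([o1,l1,0]); r=rot(r,1,q[1])
    r=rot(r,2,sg[1]*q[2]); p=p+r.apply([o2,l2,L1]); r=rot(r,1,q[3])
    r=rot(r,2,sg[2]*q[4]); p=p+r.apply([o3,l3,L2]); r=rot(r,1,q[5])
    r=rot(r,2,sg[3]*q[6]+y7); p=p+r.apply([0,0,L3]); return p,r
def fit2(D):
    def f(x):
        out=[]
        for q,p,r in D:
            a,b=fk2(q,x); out+=list(a-p); out+=list((b.inv()*r).as_rotvec()*.3)
        return np.r_[np.array(out),.01*(x[6:])]
    x0=np.array([.33,.52,.43,.31,-.09,3.05]+[0]*6)
    return least_squares(f,x0)
if __name__=='__main__':
    s=fit2(D); print(s.x.round(4)); print(s.fun.reshape(-1,6)[:len(D)].round(4))
    for y0 in (0,):
        for q,p,r in D:
            a,b=fk2(q,np.r_[s.x[:4],-0,np.pi,np.zeros(6)]); print((r*b.inv()).as_rotvec().round(3), (b.inv()*r).as_rotvec().round(3))
E
python3 kin.py
```

```text
6 0.00021183668818313165 (-1, -1, -1, -1) [ 0.334   0.5222  0.4254  0.3121 -0.0947  3.0544] 0.018388258019893293
9 0.00018787880619821546 (-1, -1, -1, -1) [ 0.3345  0.5161  0.4286  0.309  -0.0926 -3.2269 -0.0171  0.0104 -0.0049] 0.017991675876801057
[ 3.2040e-01  5.2850e-01  4.2700e-01  3.0600e-01 -1.0000e-04  3.1415e+00
 -1.0000e-03 -5.5000e-03 -1.8000e-03 -2.2800e-02 -2.7400e-02 -9.0000e-03]
[[-0.0001  0.      0.     -0.      0.     -0.    ]
 [ 0.     -0.0001 -0.      0.     -0.     -0.    ]
 [ 0.      0.     -0.      0.     -0.      0.    ]]
[-0. -0. -0.] [-0.  0.  0.]
[-0. -0. -0.] [-0. -0.  0.]
[-0. -0.  0.] [-0. -0.  0.]
```

```bash
cat > ik.py <<'E'
from kin import *
LO=np.array([-2.91,-.3,-1.5,.17,-1.26,.16,-2.52]);HI=np.array([2.91,2.13,1.42,2.43,4.41,1.93,2.52])
PAR=fit2(load()).x
def ik(p,r,q0,w=1e-3,n=1,m=.03):
    best=None;rng=np.random.default_rng(0)
    for i in range(n):
        s0=q0 if i==0 else rng.uniform(LO+.05,HI-.05)
        def f(q):
            a,b=fk2(q,PAR); return np.r_[(a-p),(b.inv()*r).as_rotvec()*.3,w*(q-q0)]
        s=least_squares(f,np.clip(s0,LO+m+.001,HI-m-.001),bounds=(LO+m,HI-m))
        e=np.abs(s.fun[:6]).max()
        if best is None or s.cost<best[2]: best=(s.x,e,s.cost)
    return best
def keyR(haz): # key frame final: x down, z=h at azimuth deg
    c,s=np.cos(np.radians(haz)),np.sin(np.radians(haz)); x=np.array([0,0,-1.]);z=np.array([c,s,0]);y=np.cross(z,x)
    return R.from_matrix(np.stack([x,y,z],1))
def keyR0(haz):
    c,s=np.cos(np.radians(haz)),np.sin(np.radians(haz)); z=np.array([0,0,1.]);x=np.array([c,s,0]);y=np.cross(z,x)
    return R.from_matrix(np.stack([x,y,z],1))
E
cat > try.py <<'E'
from ik import *
from plan import orient
q=load()[-1][0]
haz=168.7
g=np.array([.584,.266,.097]); S=np.array([.5115,.1107])
for beta in (25,30,35,40):
    r=orient(haz-90,beta); t=r.apply([0,0,1]); tcp=g-.003*t
    out=[]
    for up in (0,.03,.07,.12,.2): 
        x=ik(tcp+[0,0,up],r,q); out.append(x)
    print(beta,[round(o[1],4) for o in out],out[0][0].round(2),out[-1][0].round(2))
    rel=keyR0(haz).inv()*r
    for f in range(-180,180,15):
        h=f+180; rf=keyR(h)*rel; hv=np.array([np.cos(np.radians(h)),np.sin(np.radians(h)),0])
        gp=np.r_[S,.098]-.0495*hv; tt=rf.apply([0,0,1]); tp=gp-.003*tt
        a=ik(tp,rf,out[-1][0],n=3)
        b=ik(tp+[0,0,.06],rf,a[0])
        if a[1]<.003 and b[1]<.003: print('  f',f,round(a[1],4),round(b[1],4),a[0].round(2))
E
python3 try.py
```

```text
25 [np.float64(0.0), np.float64(0.0), np.float64(0.0), np.float64(0.0), np.float64(0.0)] [-0.42  0.92  0.03  1.33 -0.28  1.27  1.11] [-0.42  0.73  0.04  1.18 -0.26  1.6   1.02]
  f -180 0.0 0.0 [-0.49  1.2   0.51  1.33 -0.47  1.9  -1.39]
  f -165 0.0 0.0011 [-0.66  1.27  0.71  1.33 -0.4   1.9  -1.12]
  f -150 0.0 0.0 [-0.83  1.36  0.91  1.36 -0.37  1.84 -0.85]
  f -135 0.0 0.0 [-0.93  1.36  0.92  1.43 -0.26  1.68 -0.73]
  f -120 0.0 0.0 [-1.05  1.36  0.95  1.52 -0.18  1.49 -0.62]
  f -105 0.0 0.0 [-1.17  1.37  1.01  1.64 -0.14  1.27 -0.49]
  f -90 0.0 0.0 [-1.31  1.43  1.1   1.77 -0.18  1.03 -0.33]
  f -75 0.0 0.0 [-1.44  1.51  1.19  1.91 -0.31  0.76 -0.11]
  f -60 0.0 0.0 [-1.53  1.56  1.22  2.06 -0.51  0.48  0.16]
  f -45 0.0 0.0 [-0.58  0.91 -0.24  2.18  1.6   1.32 -1.49]
  f -30 0.0 0.0 [-0.31  0.96 -0.54  2.3   1.94  1.56 -1.45]
  f 45 0.0 0.0 [ 1.05  1.76 -1.47  2.34  2.53  0.7   0.71]
  f 60 0.0 0.0 [ 1.09  1.7  -1.47  2.23  1.95  0.45  1.34]
  f 75 0.0 0.0 [ 1.03  1.49 -1.34  2.09  0.78  0.3   2.49]
  f 90 0.0 0.0 [ 0.28  0.93 -0.2   1.94 -1.23  1.05 -1.92]
  f 105 0.0 0.0 [-
[... 3966 characters left out ...]
22  1.02 -1.04  2.35  2.15  1.47 -0.93]
  f 0 0.0 0.0 [ 0.46  1.2  -1.25  2.4   2.37  1.47 -0.56]
  f 15 0.0028 0.0026 [ 0.68  1.46 -1.47  2.4   2.45  1.38 -0.04]
  f 30 0.0 0.0 [ 0.82  1.46 -1.47  2.38  2.42  1.06  0.25]
  f 45 0.0 0.0 [ 0.92  1.46 -1.47  2.31  2.23  0.77  0.63]
  f 60 0.0 0.0 [ 0.96  1.45 -1.47  2.22  1.82  0.57  1.2 ]
  f 75 0.0 0.0 [ 0.86  1.15 -1.19  2.11  0.68  0.24  2.37]
  f 90 0.0 0.0012 [ 0.91  1.38 -1.41  1.98  0.78  0.66  2.49]
  f 105 0.0 0.0 [-0.3   0.9   0.47  1.89 -1.23  1.34 -1.89]
  f 120 0.0 0.0 [-0.47  1.03  0.72  1.78 -1.18  1.6  -1.73]
  f 135 0.0 0.0 [-0.53  1.1   0.8   1.68 -1.06  1.71 -1.6 ]
  f 150 0.0 0.0 [-0.6   1.16  0.86  1.6  -0.95  1.78 -1.45]
```

```bash
cat > sim.py <<'E'
from ik import *
from plan import orient
from scipy.spatial.transform import Slerp
q0=load()[-1][0]; haz=168.7; beta=40
g=np.array([.584,.266,.097]); S=np.array([.5115,.1107])
r=orient(haz-90,beta); t=r.apply([0,0,1]); tcp=g-.003*t; rel=keyR0(haz).inv()*r
def fin(f,dz=0):
    h=f+180; rf=keyR(h)*rel; hv=np.array([np.cos(np.radians(h)),np.sin(np.radians(h)),0])
    return np.r_[S,.098+dz]-.0495*hv-.003*rf.apply([0,0,1]),rf
def run(way,q,step=.02,ang=.06):
    p,rr=fk2(q,PAR); worst=0; log=[]
    for tp,tr in way:
        n=int(max(np.linalg.norm(tp-p)/step,(rr.inv()*tr).magnitude()/ang,1))+1
        rv=(rr.inv()*tr).as_rotvec()
        for k in range(1,n+1):
            P=p+(tp-p)*k/n; RR=rr*R.from_rotvec(rv*k/n)
            qn,e,_=ik(P,RR,q,w=3e-4,m=.01); dq=np.abs(qn-q).max(); q=qn; worst=max(worst,e)
        p,rr=tp,tr; log.append((q.round(2),round(worst,4)))
    return q,log
if __name__=='__main__':
    qg,l=run([(tcp+[0,0,.15],r),(tcp,r),(tcp+[0,0,.15],r)],q0); print(l)
    for mid in ([.52,.2,.33],[.48,.3,.36],[.45,.15,.4]):
      for f in (-90,-120,-150,-30,30,90):
        a,ra=fin(f,.08); b,rb=fin(f); 
        rv=(r.inv()*ra).as_rotvec()
        way=[(np.array(mid),r),(np.array(mid),r*R.from_rotvec(rv*.5)),(np.array(mid),ra),(a,ra),(b,rb)]
        way+=[fin(f-d) for d in (15,30,45)]
        q,l=run(way,qg); print(mid,f,round(np.degrees(np.linalg.norm(rv))),[x[1] for x in l],l[2][0],l[4][0],l[-1][0])
E
python3 sim.py
```

```text
[(array([-0.36,  0.91,  0.  ,  1.05, -0.35,  1.79,  1.05]), np.float64(0.0)), (array([-0.36,  1.07, -0.  ,  1.11, -0.34,  1.58,  1.12]), np.float64(0.0)), (array([-0.36,  0.91,  0.  ,  1.05, -0.35,  1.79,  1.05]), np.float64(0.0))]
[0.52, 0.2, 0.33] -90 114 [np.float64(0.0), np.float64(0.0), np.float64(0.0), np.float64(0.0), np.float64(0.0), np.float64(0.0), np.float64(0.0), np.float64(0.0)] [-1.12  0.71  0.57  1.51  0.35  1.54 -0.68] [-0.97  0.94  0.52  1.85  0.38  0.97 -0.84] [-0.75  1.03  0.51  1.56 -0.05  1.43 -1.03]
[0.52, 0.2, 0.33] -120 131 [np.float64(0.0), np.float64(0.0), np.float64(0.0), np.float64(0.0), np.float64(0.0), np.float64(0.0), np.float64(0.0), np.float64(0.0)] [-0.97  0.87  0.67  1.26  0.05  1.85 -0.84] [-0.88  1.03  0.6   1.64  0.01  1.29 -0.87] [-0.66  1.09  0.63  1.49 -0.4   1.62 -1.19]
[0.52, 0.2, 0.33] -150 151 [np.float64(0.0), np.float64(0.0), np.float64(0.0271), np.float64(0.0271), np.float64(0.0271), np.float64(0.0271), np.float64(0.0271), np.float64(0.0271)] [-0.68  0.8   0.36  1.23 -0.09  1.92 -1.35] [-0.58  1.    0.35  1.51 -0.09  1.53 -1.26] [-0.41 
[... 3887 characters left out ...]
 0.72 -0.13  2.3   1.87  0.91 -1.38] [-0.56  0.81 -0.14  1.95  1.    1.14 -1.21]
[0.45, 0.15, 0.4] 30 97 [np.float64(0.0), np.float64(0.0), np.float64(0.0), np.float64(0.1193), np.float64(0.1193), np.float64(0.1243), np.float64(0.1243), np.float64(0.1243)] [-0.36 -0.2  -0.01  2.36 -0.81  0.17  2.48] [ 0.43  0.63 -0.67  2.06 -0.41  0.17  2.51] [-1.39  1.05  1.1   2.16 -1.25  0.17  1.7 ]
[0.45, 0.15, 0.4] 90 127 [np.float64(0.0), np.float64(0.0), np.float64(0.0569), np.float64(0.0569), np.float64(0.0569), np.float64(0.0569), np.float64(0.0569), np.float64(0.0569)] [ 0.9   0.68 -1.49  1.79  0.02  0.99  2.51] [ 0.9   1.36 -1.39  1.98  0.76  0.65  2.51] [ 0.91  1.45 -1.47  2.31  2.23  0.76  0.62]
```

```bash
python3 - <<'E'
from plan import *
r=orient(78.7,40);t=r.apply([0,0,1]);g=np.array([.584,.266,.097])
plan([(g-.123*t,r)],mm=35)
E
```

```text
6
[[-1.0, 32.0, 9.0, -0.001, 0.001, 0.001], [-1.0, 32.0, 10.0, -0.001, 0.001, 0.001], [-1.0, 32.0, 9.0, -0.001, 0.001, 0.001], [-1.0, 32.0, 10.0, -0.001, 0.0, 0.001], [-0.0, 31.0, 10.0, -0.001, 0.001, 0.001], [-0.7, 31.9, 9.1, -0.002, 0.0, 0.002]]
```

Call:
drive_tool:
  rows:
    - [-1,32,9,0,0,0]
    - [-1,32,10,0,0,0]
    - [-1,32,9,0,0,0]
    - [-1,32,10,0,0,0]
    - [0,31,10,0,0,0]
    - [-0.7,31.9,9,0,0,0.002]
    - [0,0,0,0,0,0]

```text
time: 3.02
position: [0.6613, 0.2503, 0.1882]
ee_rot: [-0.266, 0.724, 0.597, -0.221]
contact_force: [0.5, 1.0, 0.2]
opening: 1.0
```

```bash
python3 - <<'E'
from plan import *
log()
look('wrist','w2')
E
python3 meas.py w2; python3 kin.py | tail -8
```

```text
t 3.02 q [-0.313  1.128  0.004  0.747 -0.336  1.891  1.066] p [0.6613 0.2503 0.1882] F [0.5 1.  0.2] T [-0.16 -0.62  0.01] op 1.0
toolx [ 0.191  0.982 -0.003] toolz [-0.637  0.122 -0.762]
w2 short top n 3011 c [0.5565 0.2732 0.1517] dir [-0.981  0.194] 168.8 ext [0.5859 0.2674] [0.5271 0.279 ]
 long arm n 1638 [0.45  0.258 0.055] [0.597 0.302 0.13 ] [0.5927 0.2681 0.093 ]
 block top 3939 [0.45  0.237 0.04 ] [0.619 0.31  0.05 ]
((531.2138671875, 279.78564453125), (50.15082550048828, 168.71011352539062), 77.23619842529297)
 head 1569 [0.491  0.0916 0.061 ] [0.531  0.1319 0.0666]
(510.71685791015625, 111.65786743164062) 21.36553382873535
 block 2816 ((511.56793212890625, 111.79564666748047), (60.39736557006836, 60.63166427612305), 89.15937042236328) 0.035049987763628276
 rod 2987 ((482.7957763671875, 112.46543884277344), (98.44412994384766, 207.05557250976562), 88.5335922241211)
[[-0. -0.  0. -0.  0. -0.]
 [ 0.  0.  0.  0. -0. -0.]
 [-0. -0. -0.  0. -0.  0.]
 [ 0.  0.  0. -0. -0.  0.]]
[-0. -0. -0.] [-0.  0.  0.]
[-0. -0. -0.] [-0. -0.  0.]
[-0. -0.  0.] [-0. -0.  0.]
[-0.  0. -0.] [ 0. -0.  0.]
```

View pics/w2.png

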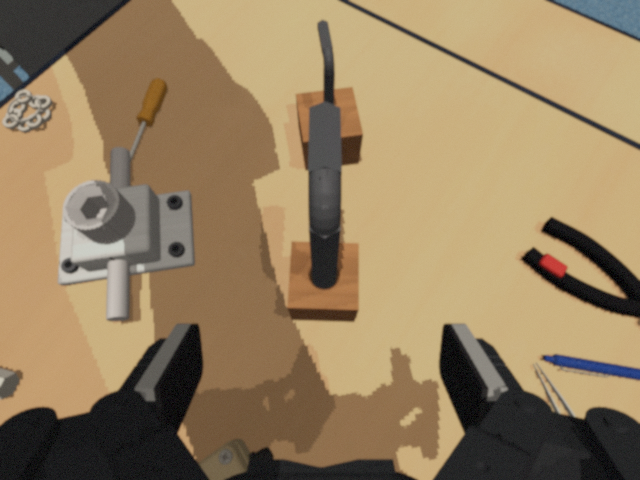

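```bash
python3 - <<'E'
from plan import *
r=orient(78.75,40);t=r.apply([0,0,1]);g=np.array([.584,.2677,.097])
plan([(g-.053*t,r),(g-.003*t,r,17)],mm=35)
E
```

```text
5
[[1.0, -0.0, 35.0, -0.003, 0.002, 0.001], [0.7, -0.4, 34.3, -0.002, 0.002, 0.002], [0.0, 0.0, 17.0, -0.0, 0.0, -0.0], [0.0, 0.0, 16.0, -0.0, 0.0, -0.0], [0.0, 0.0, 17.0, -0.0, 0.0, -0.0]]
```

Call:
drive_tool:
  rows:
    - [1,0,35,-0.003,0.002,0.001]
    - [0.7,-0.4,34.3,-0.002,0.002,0.002]
    - [0,0,17,0,0,0]
    - [0,0,16,0,0,0]
    - [0,0,17,0,0,0]
    - [0,0,0,0,0,0]

```text
time: 3.82
position: [0.5857, 0.2682, 0.1015]
ee_rot: [-0.264, 0.726, 0.597, -0.216]
contact_force: [0.1, 0.7, 0.5]
opening: 1.0
```

Call:
drive_tool:
  rows:
    - [0,0,0,0,0,0]
    - [0,0,0,0,0,0]
    - [0,0,0,0,0,0]
    - [0,0,0,0,0,0]
    - [0,0,0,0,0,0]
    - [0,0,0,0,0,0]
  hand: 1
  squeeze: 90

```text
time: 4.58
position: [0.5866, 0.2673, 0.1008]
ee_rot: [-0.264, 0.727, 0.597, -0.216]
contact_force: [0.9, -2.1, 4.9]
opening: 0.182
```

```bash
python3 - <<'E'
from plan import *
log()
look('wrist','w3')
E
```

```text
t 4.58 q [-0.351  1.068 -0.017  1.109 -0.333  1.578  1.116] p [0.5866 0.2673 0.1008] F [ 0.9 -2.1  4.9] T [-0.53 -0.15  0.3 ] op 0.182
toolx [0.195 0.981 0.001] toolz [-0.629  0.126 -0.768]
```

View pics/w3.png

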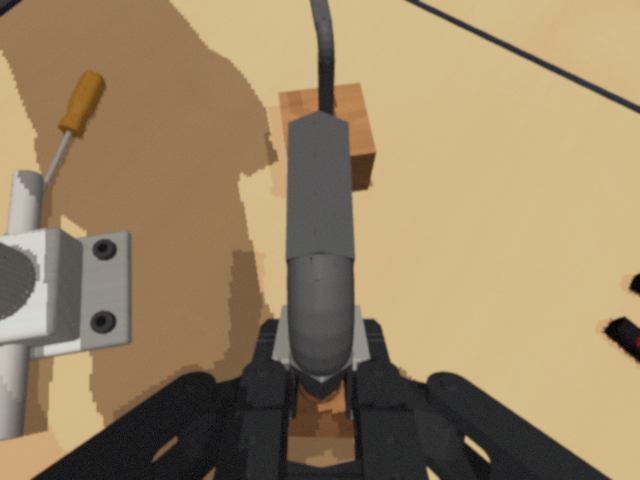

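```bash
python3 - <<'E'
from plan import *
p,r=cur()
p1,r1=plan([(p+[0,0,.06],r,12),(p+[0,0,.12],r,30)],mm=15)
E
```

```text
7
[[0.0, -8.0, -9.0, 0.0, 0.0, 0.0], [0.0, -8.0, -9.0, 0.0, 0.0, 0.0], [0.0, -7.0, -9.0, 0.0, 0.0, 0.0], [0.0, -8.0, -10.0, 0.0, 0.0, 0.0], [0.1, -7.5, -9.1, 0.0, 0.0, 0.0], [0.0, -19.0, -23.0, 0.0, 0.0, 0.0], [0.0, -19.4, -23.0, 0.0, 0.0, 0.0]]
```

Call:
drive_tool:
  rows:
    - [0,-7.7,-9.2,0,0,0]
    - [0,-7.7,-9.2,0,0,0]
    - [0,-7.7,-9.2,0,0,0]
    - [0,-7.7,-9.2,0,0,0]
    - [0,-7.7,-9.2,0,0,0]
    - [0,-19.2,-23,0,0,0]
    - [0,-19.2,-23,0,0,0]
    - [0,0,0,0,0,0]
  squeeze: 110

```text
time: 5.62
position: [0.5871, 0.2676, 0.2229]
ee_rot: [-0.263, 0.727, 0.597, -0.214]
contact_force: [-0.1, 0.2, -4.2]
opening: 0.179
```

```bash
cat > inhand.py <<'E'
from plan import *
def inhand(tag):
    # short arm in tool frame from wrist cloud
    c=calibration('wrist'); z=np.load('pics/%s.npz'%tag); d=z['d']; H=np.array(c['hand_eye'])
    P=cloud('wrist',c,H,d)
    m=(d>0)&(np.abs(P[...,0])<.014)&(P[...,2]>-.10)&(P[...,2]<.05)&(P[...,1]<-.0)&(P[...,1]>-.12)&(P[...,2]-0*P[...,1]<.04)
    return P,m
if __name__=='__main__':
    import sys
    P,m=inhand(sys.argv[1]); Q=P[m]; print(len(Q),Q.min(0).round(3),Q.max(0).round(3))
    np.save('pics/q.npy',Q)
    # rotate into nominal key frame (key x,z) given beta=40: tool x=-ky ; tool z = sin b kx - cos b kz
    b=np.radians(float(sys.argv[2])); kx=np.sin(b)*Q[:,2]-np.cos(b)*Q[:,1]; kz=-np.cos(b)*Q[:,2]-np.sin(b)*Q[:,1]
    for a in np.arange(-.02,.08,.008):
        s=(kx>a)&(kx<a+.008)
        if s.sum()>5: print(a.round(3),s.sum(),'kz max/med',np.percentile(kz[s],[50,95]).round(4),'toolx',np.percentile(Q[s,0],[2,50,98]).round(4))
    print('kx max',np.percentile(kx,[98,99.5]))
E
python3 - <<'E'
from plan import *
log()
look('wrist','w4')
E
python3 inhand.py w4 40
```

```text
t 5.62 q [-0.354  0.937 -0.011  1.063 -0.344  1.742  1.06 ] p [0.5871 0.2676 0.2229] F [-0.1  0.2 -4.2] T [-0.26 -1.25 -0.  ] op 0.179
toolx [0.195 0.981 0.003] toolz [-0.626  0.127 -0.769]
26299 [-0.014 -0.08  -0.062] [ 0.014 -0.     0.02 ]
-0.02 2243 kz max/med [0.0457 0.0501] toolx [-0.0138 -0.0082  0.0137]
-0.012 2292 kz max/med [0.0277 0.0353] toolx [-0.0136 -0.0005  0.0136]
-0.004 3338 kz max/med [0.0398 0.0466] toolx [-0.013   0.0004  0.0133]
0.004 2915 kz max/med [0.0482 0.0513] toolx [-0.0126  0.0004  0.0131]
0.012 2533 kz max/med [0.051 0.053] toolx [-0.0126  0.0004  0.013 ]
0.02 2135 kz max/med [0.0515 0.0538] toolx [-0.0078  0.0004  0.0087]
0.028 1897 kz max/med [0.0514 0.0537] toolx [-0.0077  0.0004  0.0085]
0.036 1749 kz max/med [0.0511 0.0534] toolx [-0.008   0.0001  0.0084]
0.044 1607 kz max/med [0.0509 0.0531] toolx [-0.008   0.0001  0.0082]
0.052 1480 kz max/med [0.0506 0.0528] toolx [-0.0082 -0.0002  0.0081]
0.06 126 kz max/med [0.0504 0.0525] toolx [-0.0079  0.0009  0.0079]
kx max [0.05778915 0.05994715]
```

View pics/w4.png

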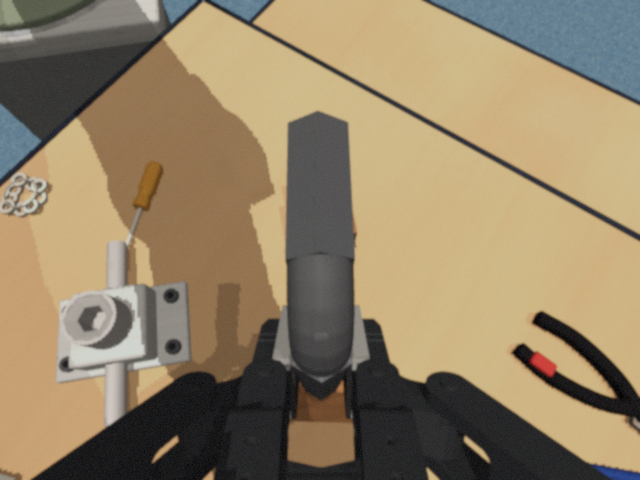

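```bash
python3 - <<'E'
from plan import *
look('scene','s4');look('top','t4')
def ridge(tag,zlo,zhi):
    P=np.load('pics/%s.npz'%tag)['P']; hd=np.array([-.981,.194])
    c0=np.array([.584,.2677])
    a=(P[...,:2]-c0)@hd; l=(P[...,:2]-c0)@np.array([-hd[1],hd[0]])
    m=(np.abs(l)<.014)&(P[...,2]>zlo)&(P[...,2]<zhi)&(a>.015)&(a<.065)
    xs=[];ys=[];ls=[]
    for k in np.arange(.018,.052,.006):
        s=m&(a>k)&(a<k+.006)
        if s.sum()>4: xs.append(k+.003);ys.append(np.percentile(P[...,2][s],90));ls.append(np.median(l[s]))
    print(tag,np.round(ys,4),np.round(ls,4),'slope deg',np.degrees(np.polyfit(xs,ys,1)[0]).round(2))
for t in ('top0','scene0','w1','w2'): ridge(t,.14,.17)
for t in ('w4','s4','t4'): ridge(t,.255,.30)
E
```

```text
top0 [0.1557 0.1556 0.156  0.1555 0.1554 0.1558] [0.0019 0.0024 0.0023 0.0018 0.0026 0.0018] slope deg -0.11
scene0 [0.1545 0.1548 0.1548 0.154  0.1533 0.154 ] [0.0082 0.009  0.0082 0.0088 0.0092 0.008 ] slope deg -2.1
w1 [0.1546 0.1546 0.1543 0.1541 0.154  0.1538] [-0.      0.0003 -0.0006  0.0001 -0.0003  0.    ] slope deg -1.69
w2 [0.1546 0.1542 0.154  0.154  0.1536 0.1536] [ 0.      0.      0.      0.     -0.0002  0.    ] slope deg -1.85
w4 [0.2763 0.2761 0.2758 0.2756 0.2754 0.2752] [-0.0008 -0.0008 -0.0006 -0.0008 -0.0003 -0.0003] slope deg -2.09
s4 [0.2741 0.2742 0.2737 0.2736 0.2739 0.2735] [0.008  0.0081 0.0085 0.0079 0.0084 0.0092] slope deg -1.1
t4 [0.2756 0.275  0.2752 0.2749 0.2738 0.2738] [0.0022 0.0023 0.0022 0.0024 0.0022 0.0026] slope deg -3.5
```

```bash
cat > fin.py <<'E'
from plan import *
from ik import keyR
B=np.radians(41.6)
M=np.stack([[0,-np.cos(B),np.sin(B)],[-1,0,0],[0,-np.sin(B),-np.cos(B)]],1) # key axes in tool
TIP=M@np.array([.0586,0,.0447])
SOCK=np.array([.511,.1115])
def fin(f,ztip,s=SOCK):
    r=keyR(f+180)*R.from_matrix(M).inv(); return np.r_[s,ztip]-r.apply(TIP),r
E
python3 - <<'E'
from fin import *
from sim import run
from ik import PAR,load
p,r=cur(); mid=np.array([.48,.28,.36]); a,ra=fin(-91,.10)
rv=(r.inv()*ra).as_rotvec(); print('ang',np.degrees(np.linalg.norm(rv)),a,ra.apply([0,0,1]))
q=robot.read_state()['q']
q2,l=run([(mid,r*R.from_rotvec(rv*.5)),(mid,ra),(a,ra),fin(-91,.04)],q)
for x in l: print(x)
plan([(mid,r*R.from_rotvec(rv*.5)),(mid,ra)],mm=40,deg=6)
E
```

```text
ang 113.22349970451816 [0.51021988 0.06680681 0.1586    ] [-0.01305088 -0.7476842  -0.66392621]
(array([-0.86,  0.48,  0.29,  1.45, -0.03,  1.51,  0.11]), np.float64(0.0))
(array([-1.21,  0.71,  0.56,  1.39,  0.27,  1.7 , -0.72]), np.float64(0.0))
(array([-0.98,  0.83,  0.54,  1.84,  0.37,  1.05, -0.78]), np.float64(0.0))
(array([-0.96,  0.93,  0.51,  1.84,  0.35,  0.97, -0.83]), np.float64(0.0))
20
[[-1.0, -17.0, -4.0, -0.063, -0.006, 0.076], [-2.0, -17.0, -5.0, -0.063, -0.006, 0.076], [-3.0, -16.0, -6.0, -0.063, -0.005, 0.076], [-5.0, -16.0, -7.0, -0.063, -0.006, 0.076], [-6.0, -15.0, -8.0, -0.063, -0.005, 0.076], [-7.0, -14.0, -9.0, -0.064, -0.005, 0.075], [-8.0, -12.0, -9.0, -0.063, -0.006, 0.075], [-9.0, -11.0, -10.0, -0.064, -0.005, 0.076], [-10.0, -10.0, -11.0, -0.063, -0.006, 0.075], [-10.0, -8.0, -11.8, -0.064, -0.005, 0.076], [0.0, -0.0, 0.0, -0.063, -0.006, 0.076], [0.0, -0.0, 0.0, -0.063, -0.006, 0.076], [0.0, -0.0, 0.0, -0.063, -0.006, 0.076], [0.0, -0.0, 0.0, -0.063, -0.005, 0.076], [0.0, -0.0, 0.0, -0.063, -0.005, 0.075], [0.0, -0.0, 0.0, -0.063, -0.006, 0.076], [0.0, -0.0, 0.0, -0.064, -0.005, 0.075], [0.0, -0.0, 0.0, -0.063, -0.006, 0.076], [0.0, -0.0, 0.0, -0.064, -0.005, 0.075], [0.0, -0.1, 0.0, -0.063, -0.006, 0.076]]
```

Call:
drive_tool:
  rows:
    - [-1,-17,-4,-0.063,-0.006,0.076]
    - [-2,-17,-5,-0.063,-0.006,0.076]
    - [-3,-16,-6,-0.063,-0.005,0.076]
    - [-5,-16,-7,-0.063,-0.006,0.076]
    - [-6,-15,-8,-0.063,-0.005,0.076]
    - [-7,-14,-9,-0.064,-0.005,0.075]
    - [-8,-12,-9,-0.063,-0.006,0.075]
    - [-9,-11,-10,-0.064,-0.005,0.076]
    - [-10,-10,-11,-0.063,-0.006,0.075]
    - [-10,-8,-11.8,-0.064,-0.005,0.076]
    - [0,0,0,-0.063,-0.006,0.076]
    - [0,0,0,-0.063,-0.006,0.076]
    - [0,0,0,-0.063,-0.006,0.076]
    - [0,0,0,-0.063,-0.005,0.076]
    - [0,0,0,-0.063,-0.005,0.075]
    - [0,0,0,-0.063,-0.006,0.076]
    - [0,0,0,-0.064,-0.005,0.075]
    - [0,0,0,-0.063,-0.006,0.076]
    - [0,0,0,-0.064,-0.005,0.075]
    - [0,0,0,-0.063,-0.006,0.076]

```text
time: 8.28
position: [0.4797, 0.2802, 0.3599]
ee_rot: [0.411, 0.912, -0.009, -0.003]
contact_force: [-1.2, 0.0, -4.0]
opening: 0.181
```

```bash
python3 - <<'E'
from fin import *
log()
print(fin(-91,.1)[1].apply([[1,0,0],[0,0,1]]))
look('wrist','w5')
plan([fin(-91,.115)],mm=35,deg=6)
E
```

```text
t 8.28 q [-1.211  0.715  0.562  1.386  0.271  1.699 -0.724] p [0.4797 0.2802 0.3599] F [-1.2  0.  -4. ] T [1.36 0.01 0.02] op 0.181
toolx [ 1.    -0.019  0.001] toolz [-0.013 -0.749 -0.662]
[[ 9.99847695e-01 -1.74524064e-02  2.94902991e-17]
 [-1.30508762e-02 -7.47684197e-01 -6.63926213e-01]]
9
[[4.0, 0.0, 31.0, 0.001, 0.0, -0.0], [4.0, 0.0, 31.0, 0.001, 0.0, -0.0], [4.0, 0.0, 32.0, 0.001, 0.0, -0.001], [4.0, 0.0, 31.0, 0.001, 0.0, -0.0], [4.0, 0.0, 32.0, 0.001, 0.0, -0.001], [4.0, 1.0, 31.0, 0.0, 0.0, -0.0], [4.0, 0.0, 32.0, 0.001, 0.0, -0.001], [3.0, 1.0, 31.0, 0.0, 0.0, -0.0], [3.7, 0.4, 31.7, 0.001, 0.0, -0.001]]
```

View pics/w5.png

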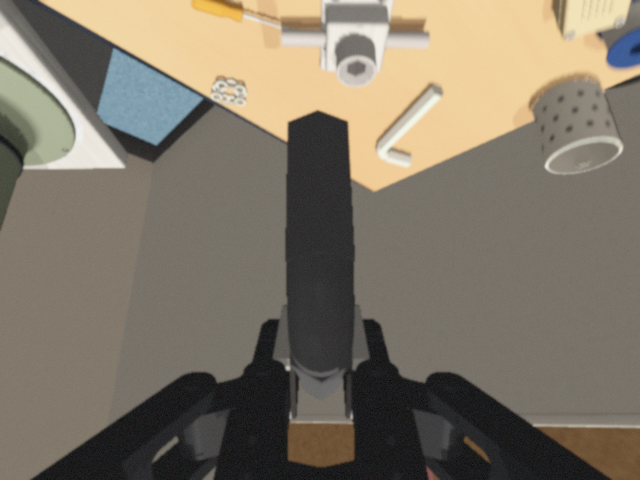

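Call:
drive_tool:
  rows:
    - [4,0,31,0.001,0,0]
    - [4,0,31,0.001,0,0]
    - [4,0,32,0.001,0,-0.001]
    - [4,0,31,0.001,0,0]
    - [4,0,32,0.001,0,-0.001]
    - [4,1,31,0,0,0]
    - [4,0,32,0.001,0,-0.001]
    - [3,1,31,0,0,0]
    - [3.7,0.4,31.7,0,0,-0.001]
    - [0,0,0,0,0,0]

```text
time: 9.57
position: [0.5104, 0.0654, 0.173]
ee_rot: [0.407, 0.913, -0.007, -0.006]
contact_force: [-0.6, 0.7, -2.8]
opening: 0.18
```

```bash
python3 - <<'E'
from fin import *
log()
look('wrist','w6'); look('scene','s6'); look('top','t6')
s=np.load('pics/s6.npz');im=s['im'];save('s6c',cv2.resize(im[180:340,240:400],None,fx=3.6,fy=3.6,interpolation=cv2.INTER_CUBIC))
save('t6c',cv2.resize(np.load('pics/t6.npz')['im'][170:290,270:420],None,fx=4,fy=4,interpolation=cv2.INTER_CUBIC))
p,r=cur(); print('tip est',p+r.apply(TIP))
E
```

```text
t 9.57 q [-0.989  0.807  0.562  1.833  0.361  1.071 -0.753] p [0.5104 0.0654 0.173 ] F [-0.6  0.7 -2.8] T [ 1.37 -0.03  0.  ] op 0.18
toolx [ 1.    -0.017 -0.005] toolz [-0.016 -0.744 -0.668]
tip est [0.51191005 0.11315066 0.11585999]
```

View pics/w6.png

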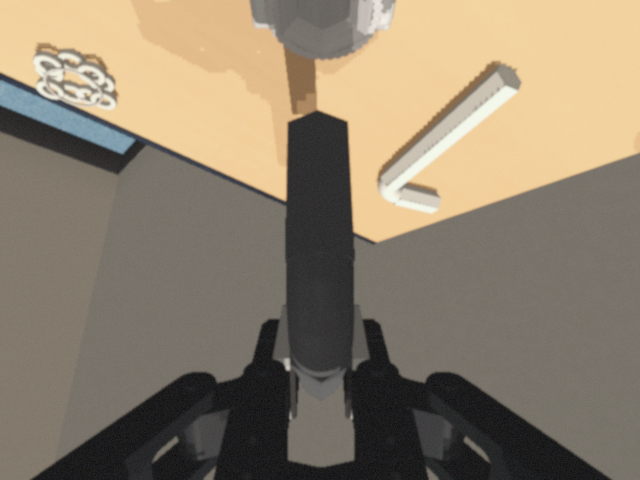

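View pics/s6c.png

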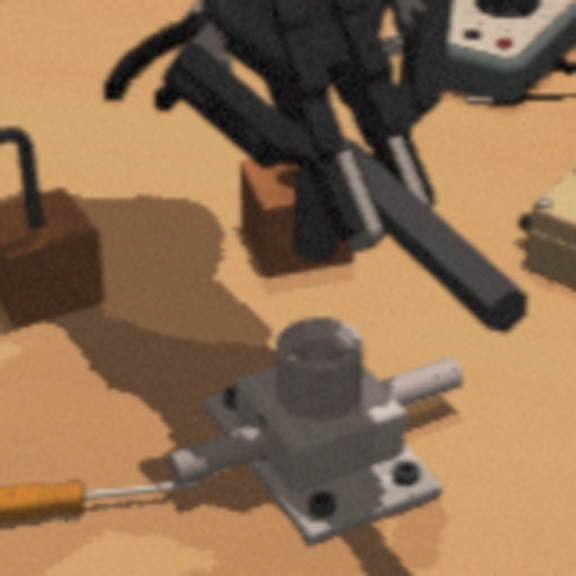

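View pics/t6c.png

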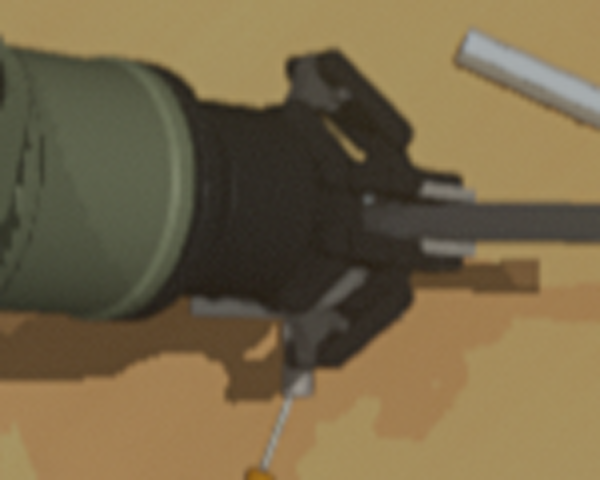

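```bash
python3 - <<'E'
from fin import *
c=calibration('scene');Ti=np.linalg.inv(np.array(c['pose']))
def pr(X):
    x=Ti@np.r_[X,1]; return np.array([c['cx']+c['fx']*x[0]/-x[2], c['cy']-c['fy']*x[1]/-x[2]])
p,r=cur(); tip=p+r.apply(TIP)
s=np.load('pics/s6.npz');im=s['im'];
v=cv2.resize(im[220:310,285:375],None,fx=6.5,fy=6.5,interpolation=cv2.INTER_CUBIC)
K=r.apply(M.T) # key axes rows
kx,ky,kz=K
def dot(X,col):
    a=(pr(X)-[285,220]+.5)*6.5; cv2.circle(v,tuple(int(t) for t in a),3,col,-1)
print(pr(tip),pr(np.r_[SOCK,.066]),'kx',kx,'kz',kz)
for a in range(30,390,60):
    t=np.radians(a); dot(tip+.0098*(np.cos(t)*kz+np.sin(t)*ky),(255,0,0))
    dot(tip-kx*.03+.0098*(np.cos(t)*kz+np.sin(t)*ky),(255,0,255))
for a in range(0,360,20):
    t=np.radians(a); dot(np.r_[SOCK+.015*np.array([np.cos(t),np.sin(t)]),.066],(0,255,0)); dot(np.r_[SOCK+.02*np.array([np.cos(t),np.sin(t)]),.066],(255,255,0))
save('s6p',v)
E
```

```text
[327.41398683 248.2176996 ] [327.4208801  273.94284295] kx [-0.00208182  0.00781005 -0.99996733] kz [0.01409547 0.99987039 0.00777995]
```

View pics/s6p.png

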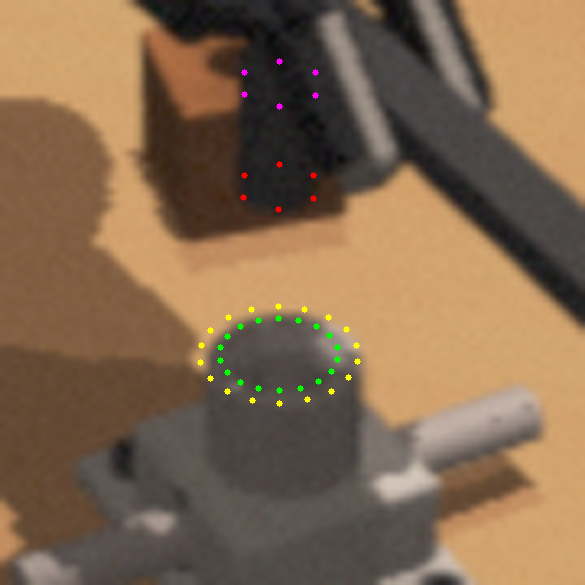

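```bash
python3 - <<'E'
from fin import *
S=np.array([.512,.112])
p,r=plan([fin(-91,.069,S)],mm=12); plan([fin(-91,.055,S)],p,r,mm=3)
E
```

```text
4
[[-0.0, -9.0, 8.0, -0.002, -0.0, 0.001], [-0.0, -8.0, 8.0, -0.002, -0.0, 0.001], [-0.0, -9.0, 8.0, -0.002, -0.001, 0.001], [-0.1, -8.2, 7.6, -0.002, -0.0, 0.001]]
5
[[-0.0, -2.0, 2.0, 0.0, -0.0, -0.0], [-0.0, -2.0, 2.0, 0.0, -0.0, -0.0], [-0.0, -2.0, 2.0, 0.0, -0.0, -0.0], [-0.0, -2.0, 2.0, 0.0, -0.0, -0.0], [-0.0, -2.4, 1.3, 0.0, -0.0, -0.0]]
```

Call:
drive_tool:
  rows:
    - [0,-9,8,-0.002,0,0.001]
    - [0,-8,8,-0.002,0,0.001]
    - [0,-9,8,-0.002,-0.001,0.001]
    - [-0.1,-8.2,7.6,-0.002,0,0.001]
    - [0,-2.1,1.9,0,0,0]
    - [0,-2.1,1.9,0,0,0]
    - [0,-2.1,1.9,0,0,0]
    - [0,0,0,0,0,0]

```text
time: 10.72
position: [0.5113, 0.0664, 0.1192]
ee_rot: [0.41, 0.912, -0.009, -0.003]
contact_force: [0.2, 0.4, -3.3]
opening: 0.178
```

```bash
python3 - <<'E'
from fin import *
log(); p,r=cur(); print('tip',p+r.apply(TIP), 'kx',r.apply(M[:,0]))
E
```

```text
t 10.72 q [-0.977  0.902  0.537  1.836  0.346  0.992 -0.803] p [0.5113 0.0664 0.1192] F [ 0.2  0.4 -3.3] T [ 1.38 -0.03 -0.  ] op 0.178
toolx [ 1.    -0.018  0.001] toolz [-0.013 -0.748 -0.663]
tip [0.51214681 0.11105404 0.06051953] kx [ 6.93060412e-04 -1.13493646e-03 -9.99999116e-01]
```

No contact yet (tip in the flare). Continue slowly.

Call:
drive_tool:
  rows:
    - [0,-1.5,1.3,0,0,0]
    - [0,-1.5,1.3,0,0,0]
    - [0,-1.5,1.3,0,0,0]
    - [0,0,0,0,0,0]

```text
time: 11.22
position: [0.5112, 0.066, 0.1131]
ee_rot: [0.411, 0.912, -0.009, -0.004]
contact_force: [0.9, -5.7, -2.9]
opening: 0.178
```

```bash
python3 - <<'E'
from fin import *
log(); p,r=cur(); print('tip',p+r.apply(TIP), 'kx',r.apply(M[:,0]))
E
```

```text
t 11.22 q [-0.974  0.913  0.535  1.837  0.344  0.983 -0.807] p [0.5112 0.066  0.1131] F [ 0.9 -5.7 -2.9] T [ 0.3  -0.29  0.13] op 0.178
toolx [ 1.    -0.019  0.   ] toolz [-0.014 -0.749 -0.663]
tip [0.51203872 0.11061958 0.05443958] kx [ 3.91722955e-04 -1.90197595e-03 -9.99998115e-01]
```

Call:
drive_tool:
  rows:
    - [0,0.5,0.6,0,0,0]
    - [0,-1.5,1.3,0,0,0]
    - [0,-1.5,1.3,0,0,0]
    - [0,0,0,0,0,0]

```text
time: 11.72
position: [0.5112, 0.0659, 0.1089]
ee_rot: [0.41, 0.912, -0.008, -0.004]
contact_force: [0.7, -2.2, -5.1]
opening: 0.179
```

```bash
python3 - <<'E'
from fin import *
log(); p,r=cur(); print('tip',p+r.apply(TIP), 'kx',r.apply(M[:,0]))
E
```

```text
t 11.72 q [-0.973  0.919  0.533  1.837  0.343  0.976 -0.81 ] p [0.5112 0.0659 0.1089] F [ 0.7 -2.2 -5.1] T [ 1.03 -0.29  0.13] op 0.179
toolx [ 1.    -0.018  0.   ] toolz [-0.013 -0.748 -0.663]
tip [0.5120388  0.11050539 0.05028493] kx [ 4.42560315e-04 -1.06715550e-03 -9.99999333e-01]
```

Tip is about 16 mm deep and sliding in. Continue.

Call:
drive_tool:
  rows:
    - [0,-1.3,1.5,0,0,0]
    - [0,-1.5,1.3,0,0,0]
    - [0,-1.5,1.3,0,0,0]
    - [0,0,0,0,0,0]

```text
time: 12.22
position: [0.5111, 0.0657, 0.103]
ee_rot: [0.41, 0.912, -0.008, -0.004]
contact_force: [1.2, -0.9, -4.1]
opening: 0.185
```

```bash
python3 - <<'E'
from fin import *
log(); p,r=cur(); print('tip',p+r.apply(TIP), 'kx',r.apply(M[:,0]))
E
```

```text
t 12.22 q [-0.971  0.929  0.53   1.837  0.341  0.967 -0.815] p [0.5111 0.0657 0.103 ] F [ 1.2 -0.9 -4.1] T [ 1.28 -0.11  0.02] op 0.185
toolx [ 1.    -0.018  0.   ] toolz [-0.013 -0.748 -0.663]
tip [0.51198486 0.11030919 0.04435048] kx [ 3.57741176e-04 -1.06587416e-03 -9.99999368e-01]
```

Call:
drive_tool:
  rows:
    - [0,-1.5,1.3,0,0,0]
    - [0,-1.5,1.3,0,0,0]
    - [0,-0.8,0.7,0,0,0]
    - [0,0,0,0,0,0]

```text
time: 12.72
position: [0.5112, 0.0654, 0.0984]
ee_rot: [0.411, 0.912, -0.009, -0.004]
contact_force: [-1.0, -1.4, 2.9]
opening: 0.183
```

```bash
python3 - <<'E'
from fin import *
log(); p,r=cur(); print('tip',p+r.apply(TIP), 'kx',r.apply(M[:,0]))
E
```

```text
t 12.72 q [-0.97   0.937  0.528  1.837  0.34   0.961 -0.818] p [0.5112 0.0654 0.0984] F [-1.  -1.4  2.9] T [ 0.41  0.04 -0.05] op 0.183
toolx [ 1.    -0.019  0.001] toolz [-0.014 -0.749 -0.663]
tip [0.51209076 0.11001707 0.03975339] kx [ 5.78123522e-04 -1.61703385e-03 -9.99998525e-01]
```

Call:
drive_tool:
  rows:
    - [0,-0.7,0.6,0,0,0]
    - [0,0,0,0,0,0]

```text
time: 12.98
position: [0.5113, 0.0651, 0.098]
ee_rot: [0.411, 0.912, -0.009, -0.004]
contact_force: [-1.9, -2.2, 11.1]
opening: 0.182
```

```bash
python3 - <<'E'
from fin import *
log(); p,r=cur(); print('tip',p+r.apply(TIP), 'kx',r.apply(M[:,0]))
look('scene','s7');look('wrist','w7')
save('s7c',cv2.resize(np.load('pics/s7.npz')['im'][180:340,240:400],None,fx=3.6,fy=3.6,interpolation=cv2.INTER_CUBIC))
E
```

```text
t 12.97 q [-0.969  0.939  0.528  1.836  0.34   0.961 -0.819] p [0.5113 0.0651 0.098 ] F [-1.9 -2.2 11.1] T [-0.61  0.26 -0.21] op 0.182
toolx [ 1.    -0.019  0.001] toolz [-0.014 -0.749 -0.662]
tip [0.51219066 0.1096527  0.03933291] kx [ 8.31337315e-04 -2.36542644e-03 -9.99996857e-01]
```

View pics/s7c.png

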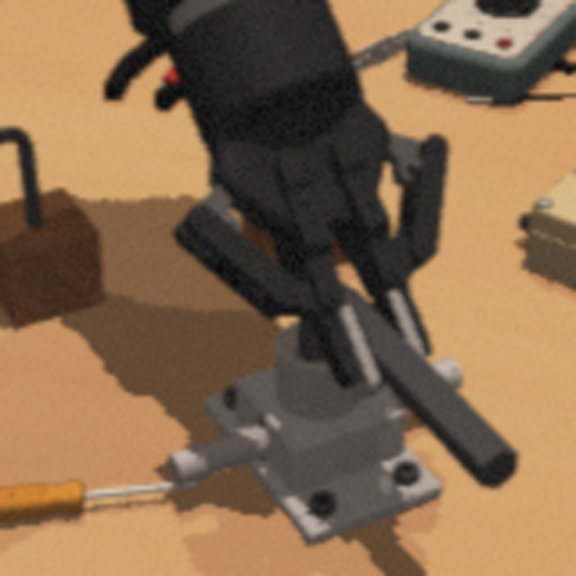

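```bash
python3 - <<'E'
from fin import *
p,r=cur(); C=np.array([.512,.1103,p[2]])
a=np.radians(-3); Z=R.from_rotvec([0,0,a])
d=p-C; print(d,(r.inv().apply(Z.apply(d)-d)*1000).round(2), r.inv().apply([0,0,a]).round(4), 'up.3',r.inv().apply([0,0,.3]))
from sim import run
way=[]
for k in range(5,50,5):
    z=R.from_rotvec([0,0,np.radians(-k)]); way.append((C+z.apply(d),z*r))
print(run(way,robot.read_state()['q'])[1][-1])
E
```

```text
[-0.00069689 -0.04519583  0.        ] [-2.37 -0.03 -0.04] [-0.     -0.0392  0.0347] up.3 [ 0.00028077  0.22479053 -0.19866841]
(array([-0.75,  1.03,  0.53,  1.57, -0.08,  1.41, -1.02]), np.float64(0.0))
```

Call:
drive_tool:
  rows:
    - [0,0.45,-0.4,0,0,0]
    - [-2.37,0,0,0,-0.0392,0.0347]
    - [-2.37,0,0,0,-0.0392,0.0347]
    - [-2.37,0,0,0,-0.0392,0.0347]
    - [-2.37,0,0,0,-0.0392,0.0347]
    - [-2.37,0,0,0,-0.0392,0.0347]
    - [0,0,0,0,0,0]

```text
time: 13.95
position: [0.4995, 0.0663, 0.0983]
ee_rot: [0.407, 0.903, -0.129, -0.058]
contact_force: [-2.1, -1.6, 7.7]
opening: 0.179
```

```bash
cat > st.py <<'E'
from fin import *
log(); p,r=cur(); f=r.apply(-M[:,2]); print('f az',np.degrees(np.arctan2(f[1],f[0])).round(2),'tip',(p+r.apply(TIP)).round(4),'kx',r.apply(M[:,0]).round(4))
s=robot.read_state(); F=np.array(s['contact_force']);T=np.array(s['ft_torque']); tip=p+r.apply(TIP)
print('moment about screw axis (if T at TCP)',(T+np.cross(p-tip,F)).round(2))
E
python3 st.py
```

```text
t 13.95 q [-0.896  0.97   0.521  1.728  0.19   1.135 -0.863] p [0.4995 0.0663 0.0983] F [-2.1 -1.6  7.7] T [-0.59  0.23  0.1 ] op 0.179
toolx [ 0.96  -0.279  0.   ] toolz [-0.209 -0.72  -0.662]
f az -106.22 tip [0.5119 0.1091 0.0396] kx [-2.0e-04 -2.2e-03 -1.0e+00]
moment about screw axis (if T at TCP) [-0.83  0.21  0.03]
```

Call:
drive_tool:
  rows:
    - [-2.37,0,0,0,-0.0392,0.0347]
    - [-2.37,0,0,0,-0.0392,0.0347]
    - [-2.37,0,0,0,-0.0392,0.0347]
    - [-2.37,0,0,0,-0.0392,0.0347]
    - [-2.37,0,0,0,-0.0392,0.0347]

```text
time: 14.58
position: [0.4884, 0.0711, 0.0983]
ee_rot: [0.396, 0.878, -0.245, -0.11]
contact_force: [-2.3, -3.7, 7.3]
opening: 0.18
```

```bash
python3 st.py
```

```text
t 14.57 q [-0.825  1.002  0.526  1.637  0.05   1.287 -0.932] p [0.4884 0.0711 0.0983] F [-2.3 -3.7  7.3] T [-0.63  0.22  0.48] op 0.18
toolx [ 0.855 -0.518  0.   ] toolz [-0.388 -0.641 -0.662]
f az -121.21 tip [0.5115 0.1092 0.0396] kx [-8.0e-04 -1.9e-03 -1.0e+00]
moment about screw axis (if T at TCP) [-0.69  0.25  0.48]
```

Call:
drive_tool:
  rows:
    - [-2.37,0,0,0,-0.0392,0.0347]
    - [-2.37,0,0,0,-0.0392,0.0347]
    - [-2.37,0,0,0,-0.0392,0.0347]
    - [-1.6,0,0,0,-0.026,0.023]

```text
time: 15.08
position: [0.4813, 0.0762, 0.0983]
ee_rot: [0.383, 0.851, -0.328, -0.148]
contact_force: [-3.1, -2.6, 8.2]
opening: 0.178
```

```bash
python3 st.py
```

```text
t 15.07 q [-0.773  1.022  0.533  1.584 -0.051  1.383 -0.996] p [0.4813 0.0762 0.0983] F [-3.1 -2.6  8.2] T [-0.54  0.35  0.46] op 0.178
toolx [ 0.741 -0.672  0.   ] toolz [-0.503 -0.555 -0.662]
f az -132.19 tip [0.5112 0.1092 0.0396] kx [-0.0012 -0.0015 -1.    ]
moment about screw axis (if T at TCP) [-0.65  0.41  0.43]
```

Call:
drive_tool:
  rows:
    - [-1.6,0,0,0,-0.026,0.023]
    - [-1.6,0,0,0,-0.026,0.023]

```text
time: 15.32
position: [0.4789, 0.0784, 0.0983]
ee_rot: [0.378, 0.839, -0.357, -0.161]
contact_force: [-2.7, -2.7, 6.4]
opening: 0.181
```

```bash
python3 st.py
```

```text
t 15.32 q [-0.755  1.029  0.536  1.567 -0.087  1.414 -1.022] p [0.4789 0.0784 0.0983] F [-2.7 -2.7  6.4] T [-0.57  0.32  0.47] op 0.181
toolx [ 0.693 -0.721  0.   ] toolz [-0.54  -0.519 -0.662]
f az -136.14 tip [0.5111 0.1093 0.0396] kx [-0.0013 -0.0015 -1.    ]
moment about screw axis (if T at TCP) [-0.61  0.37  0.47]
```

Call:
drive_tool:
  rows:
    - [-1.6,0,0,0,-0.026,0.023]
    - [-1.6,0,0,0,-0.026,0.023]

```text
time: 15.58
position: [0.4767, 0.0807, 0.0983]
ee_rot: [0.372, 0.826, -0.386, -0.174]
contact_force: [-2.5, -3.5, 6.7]
opening: 0.183
```

```bash
python3 st.py
```

```text
t 15.57 q [-0.737  1.035  0.539  1.553 -0.124  1.443 -1.049] p [0.4767 0.0807 0.0983] F [-2.5 -3.5  6.7] T [-0.55  0.3   0.54] op 0.183
toolx [ 0.641 -0.767  0.   ] toolz [-0.575 -0.48  -0.662]
f az -140.11 tip [0.511  0.1093 0.0396] kx [-0.0015 -0.0014 -1.    ]
moment about screw axis (if T at TCP) [-0.54  0.38  0.59]
```

Call:
drive_tool:
  rows:
    - [-0.8,0,0,0,-0.013,0.0115]
    - [-0.8,0,0,0,-0.013,0.0115]
    - [0,0,0,0,0,0]

```text
time: 15.95
position: [0.4758, 0.0819, 0.0983]
ee_rot: [0.369, 0.819, -0.4, -0.18]
contact_force: [-2.5, -3.0, 7.4]
opening: 0.178
```

```bash
python3 st.py
```

```text
t 15.95 q [-0.728  1.038  0.541  1.546 -0.142  1.456 -1.062] p [0.4758 0.0819 0.0983] F [-2.5 -3.   7.4] T [-0.56  0.39  0.46] op 0.178
toolx [ 0.615 -0.789  0.   ] toolz [-0.591 -0.461 -0.662]
f az -142.06 tip [0.5109 0.1093 0.0396] kx [-0.0015 -0.0013 -1.    ]
moment about screw axis (if T at TCP) [-0.58  0.5   0.5 ]
```

Call:
drive_tool:
  rows:
    - [-0.8,0,0,0,-0.013,0.0115]
    - [-0.8,0,0,0,-0.013,0.0115]
    - [0,0,0,0,0,0]

```text
time: 16.32
position: [0.4748, 0.0832, 0.0983]
ee_rot: [0.366, 0.812, -0.414, -0.187]
contact_force: [-3.0, -2.9, 7.2]
opening: 0.18
```

```bash
python3 st.py;  python3 - <<'E'
from h import *
look('wrist','w8');look('top','t8');look('scene','s8')
save('s8c',cv2.resize(np.load('pics/s8.npz')['im'][180:340,240:400],None,fx=3.6,fy=3.6,interpolation=cv2.INTER_CUBIC))
save('t8c',cv2.resize(np.load('pics/t8.npz')['im'][170:290,270:420],None,fx=4,fy=4,interpolation=cv2.INTER_CUBIC))
E
```

```text
t 16.32 q [-0.719  1.04   0.542  1.54  -0.16   1.47  -1.076] p [0.4748 0.0832 0.0983] F [-3.  -2.9  7.2] T [-0.58  0.37  0.48] op 0.18
toolx [ 0.587 -0.81  -0.   ] toolz [-0.606 -0.44  -0.662]
f az -144.05 tip [0.5109 0.1093 0.0396] kx [-0.0016 -0.0011 -1.    ]
moment about screw axis (if T at TCP) [-0.6   0.45  0.5 ]
```

View pics/s8c.png

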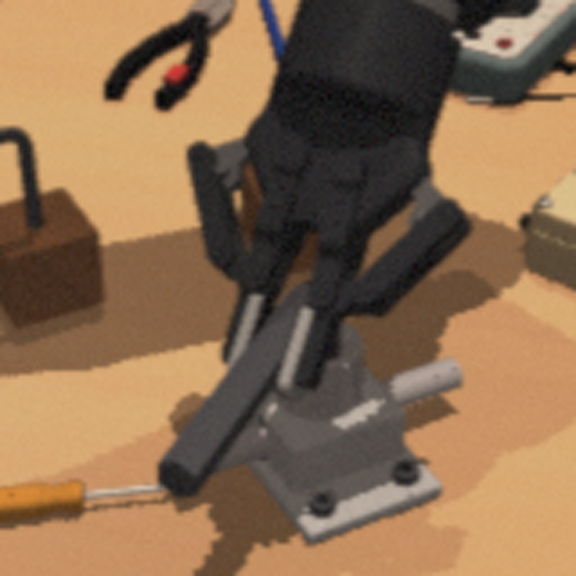

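View pics/w8.png

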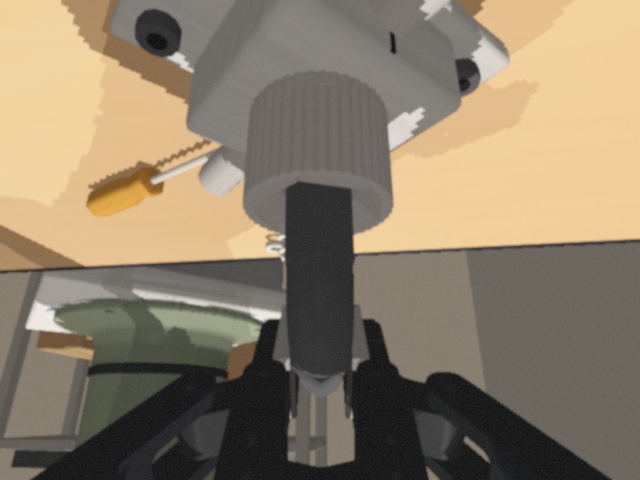

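View pics/t8c.png

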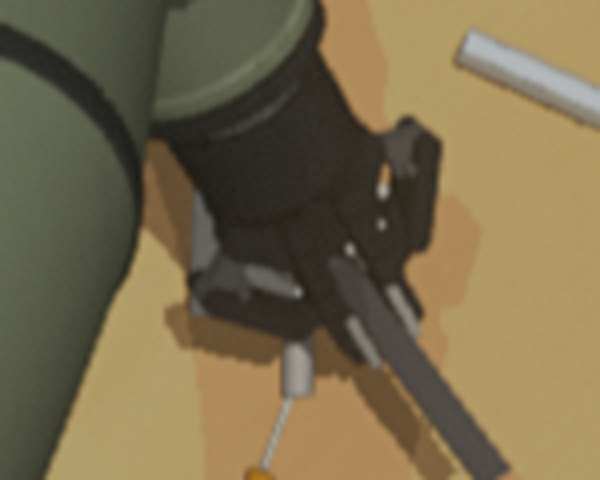

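Call:
drive_tool:
  rows:
    - [-0.8,0,0,0,-0.013,0.0115]
    - [-0.8,0,0,0,-0.013,0.0115]
    - [0,0,0,0,0,0]

```text
time: 16.85
position: [0.4739, 0.0845, 0.0983]
ee_rot: [0.363, 0.805, -0.428, -0.193]
contact_force: [-2.8, -2.3, 8.2]
opening: 0.183
```

```bash
python3 st.py
```

```text
t 16.85 q [-0.71   1.043  0.544  1.534 -0.179  1.482 -1.091] p [0.4739 0.0845 0.0983] F [-2.8 -2.3  8.2] T [-0.6   0.41  0.43] op 0.183
toolx [ 0.559 -0.829 -0.   ] toolz [-0.621 -0.418 -0.662]
f az -146.04 tip [0.5108 0.1094 0.0396] kx [-0.0017 -0.0011 -1.    ]
moment about screw axis (if T at TCP) [-0.67  0.55  0.44]
```

Call:
drive_tool:
  rows:
    - [-0.8,0,0,0,-0.013,0.0115]
    - [-0.8,0,0,0,-0.013,0.0115]
    - [0,0,0,0,0,0]

```text
time: 17.23
position: [0.473, 0.0858, 0.0983]
ee_rot: [0.359, 0.797, -0.442, -0.199]
contact_force: [-2.7, -3.0, 7.9]
opening: 0.183
```

```bash
python3 st.py
```

```text
t 17.23 q [-0.701  1.045  0.546  1.529 -0.197  1.495 -1.105] p [0.473  0.0858 0.0983] F [-2.7 -3.   7.9] T [-0.64  0.35  0.56] op 0.183
toolx [ 0.53  -0.848 -0.   ] toolz [-0.636 -0.397 -0.662]
f az -148.03 tip [0.5108 0.1094 0.0396] kx [-0.0017 -0.0011 -1.    ]
moment about screw axis (if T at TCP) [-0.65  0.49  0.61]
```

View pics/w7.png

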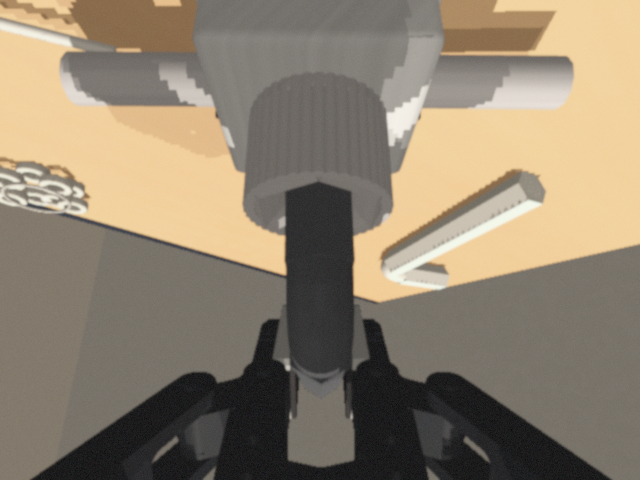

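```bash
python3 - <<'E'
from h import *
look('top','t9');look('scene','s9')
for tag,f in (('t6',-91),('t8',-144.05),('s8',-144.05),('t9',-148),('s9',-148)):
    z=np.load('pics/%s.npz'%tag);P=z['P'];im=z['im'].astype(int)
    az=np.radians(f);u=np.array([np.cos(az),np.sin(az)]);n=np.array([-u[1],u[0]])
    d=P[...,:2]-[.512,.110]; a=d@u;l=d@n
    zr=(.095,.125) if tag!='t6' else (.165,.205)
    m=(a>.09)&(a<.135)&(np.abs(l)<.03)&(P[...,2]>zr[0]-.01)&(P[...,2]<zr[1])
    A=[];L=[]
    for k in np.arange(.085,.135,.005):
        s=m&(a>k)&(a<k+.005)
        if s.sum()>5: A.append(k+.0025);L.append((l[s].min()+l[s].max())/2)
    if len(A)>2:
        pf=np.polyfit(A,L,1); print(tag,m.sum(),'key az',f+np.degrees(np.arctan(pf[0])).round(2),np.round(L,4),'off at 0',pf[1].round(4))
E
```

```text
t6 262 key az -91.11 [-0.     -0.0001 -0.0002 -0.      0.0001  0.      0.      0.     -0.0004] off at 0 0.0001
t8 238 key az -144.3 [ 0.0002  0.0003 -0.0001  0.0003  0.0001  0.0003  0.0002 -0.0001  0.    ] off at 0 0.0006
s8 314 key az -143.57000000000002 [0.0012 0.0017 0.0014 0.0016 0.0017 0.0019 0.0015 0.0021 0.0013] off at 0 0.0007
t9 236 key az -147.75 [-0.0003  0.0001  0.0001  0.0001 -0.0001  0.0001  0.0003  0.0001 -0.0001] off at 0 -0.0005
s9 328 key az -147.7 [0.0011 0.0021 0.0021 0.0017 0.0016 0.0013 0.0016 0.0021 0.0018] off at 0 0.0011
```

```bash
python3 - <<'E'
from h import *
look('wrist','w9')
def enh(t,o,box,f):
    im=np.load('pics/%s.npz'%t)['im'][box[0]:box[1],box[2]:box[3]].astype(float)
    im=np.clip((im/255)**.5*255,0,255).astype(np.uint8); save(o,cv2.resize(im,None,fx=f,fy=f,interpolation=cv2.INTER_CUBIC))
for t in ('w7','w8','w9'): enh(t,t+'e',(60,260,220,420),3.0 if t!='w9' else 3.0)
a=[cv2.imread('pics/%se.png'%t)[:, :] for t in ('w7','w9')]
cv2.imwrite('pics/cmp79.png',cv2.resize(np.hstack(a),(800,400)))
E
```

```text
(no output)
```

View pics/cmp79.png

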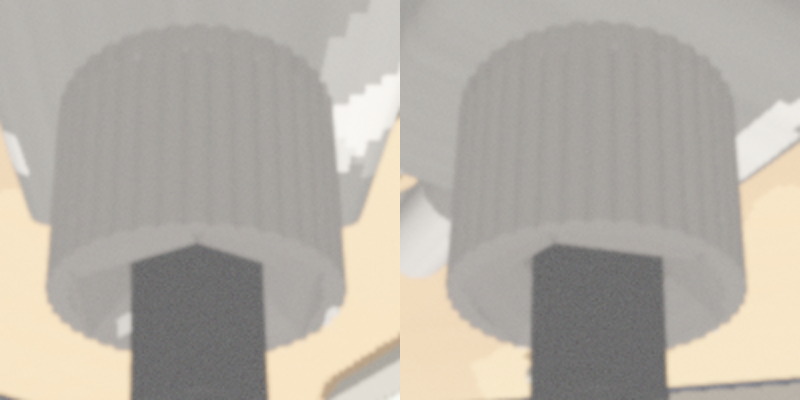

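```bash
python3 - <<'E'
import cv2,numpy as np
a=[cv2.imread('pics/%se.png'%t)[330:480,170:430] for t in ('w7','w8','w9')]
cv2.imwrite('pics/cmp3.png',cv2.resize(np.vstack(a),None,fx=1.3,fy=1.3,interpolation=cv2.INTER_CUBIC))
E
```

```text
(no output)
```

View pics/cmp3.png

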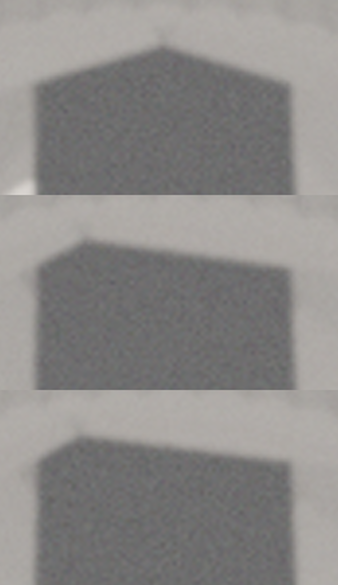

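Call:
drive_tool:
  rows:
    - [-0.8,0,0,0,-0.013,0.0115]
    - [-0.8,0,0,0,-0.013,0.0115]
    - [-0.8,0,0,0,-0.013,0.0115]
    - [0,0,0,0,0,0]

```text
time: 17.88
position: [0.4717, 0.0878, 0.0983]
ee_rot: [0.354, 0.786, -0.463, -0.209]
contact_force: [-3.5, -2.9, 7.9]
opening: 0.18
```

```bash
python3 st.py
```

```text
t 17.88 q [-0.687  1.049  0.549  1.522 -0.225  1.512 -1.127] p [0.4717 0.0878 0.0983] F [-3.5 -2.9  7.9] T [-0.68  0.36  0.79] op 0.18
toolx [ 0.485 -0.875 -0.   ] toolz [-0.655 -0.363 -0.662]
f az -151.0 tip [0.5107 0.1094 0.0396] kx [-0.0018 -0.001  -1.    ]
moment about screw axis (if T at TCP) [-0.68  0.47  0.83]
```

Call:
drive_tool:
  rows:
    - [-0.8,0,0,0,-0.013,0.0115]
    - [-0.8,0,0,0,-0.013,0.0115]
    - [-0.8,0,0,0,-0.013,0.0115]
    - [0,0,0,0,0,0]

```text
time: 18.38
position: [0.4706, 0.0899, 0.0983]
ee_rot: [0.349, 0.773, -0.483, -0.218]
contact_force: [-2.9, -3.7, 7.8]
opening: 0.183
```

```bash
python3 st.py;  python3 - <<'E'
from h import *
look('wrist','w10');look('top','t10')
im=np.load('pics/w10.npz')['im'][60:260,220:420].astype(float)
im=np.clip((im/255)**.5*255,0,255).astype(np.uint8); save('w10e',cv2.resize(im,None,fx=3,fy=3,interpolation=cv2.INTER_CUBIC))
for tag,f in (('t10',-154),):
    z=np.load('pics/%s.npz'%tag);P=z['P']
    az=np.radians(f);u=np.array([np.cos(az),np.sin(az)]);n=np.array([-u[1],u[0]])
    d=P[...,:2]-[.512,.110]; a=d@u;l=d@n
    m=(a>.085)&(a<.135)&(np.abs(l)<.03)&(P[...,2]>.085)&(P[...,2]<.125)
    A=[];L=[]
    for k in np.arange(.085,.135,.005):
        s=m&(a>k)&(a<k+.005)
        if s.sum()>5: A.append(k+.0025);L.append((l[s].min()+l[s].max())/2)
    pf=np.polyfit(A,L,1); print(tag,'key az',f+np.degrees(np.arctan(pf[0])).round(2))
E
```

```text
t 18.38 q [-0.674  1.052  0.551  1.516 -0.253  1.528 -1.15 ] p [0.4706 0.0899 0.0983] F [-2.9 -3.7  7.8] T [-0.79  0.41  0.97] op 0.183
toolx [ 0.439 -0.899  0.   ] toolz [-0.673 -0.329 -0.662]
f az -153.98 tip [0.5106 0.1094 0.0396] kx [-0.002 -0.001 -1.   ]
moment about screw axis (if T at TCP) [-0.72  0.56  1.06]
t10 key az -153.25
```

View pics/w10e.png

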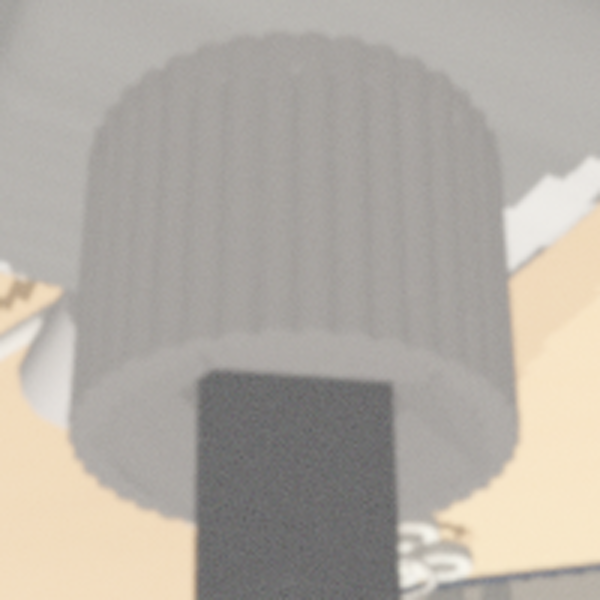

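Call:
drive_tool:
  rows:
    - [1.6,0,0,0,0.026,-0.023]
    - [1.6,0,0,0,0.026,-0.023]
    - [1.2,0,0,0,0.0196,-0.0173]
    - [0,0,0,0,0,0]

```text
time: 18.98
position: [0.4726, 0.0863, 0.0983]
ee_rot: [0.358, 0.796, -0.445, -0.201]
contact_force: [-3.2, -2.4, 7.7]
opening: 0.181
```

```bash
python3 st.py;  python3 - <<'E'
from h import *
look('wrist','w11')
im=np.load('pics/w11.npz')['im'][60:260,220:420].astype(float)
im=np.clip((im/255)**.5*255,0,255).astype(np.uint8); save('w11e',cv2.resize(im,None,fx=3,fy=3,interpolation=cv2.INTER_CUBIC))
E
```

```text
t 18.98 q [-0.699  1.046  0.546  1.529 -0.202  1.497 -1.109] p [0.4726 0.0863 0.0983] F [-3.2 -2.4  7.7] T [-0.47  0.28 -0.04] op 0.181
toolx [ 0.523 -0.852 -0.   ] toolz [-0.638 -0.392 -0.662]
f az -148.47 tip [0.5106 0.1096 0.0396] kx [-0.0017 -0.001  -1.    ]
moment about screw axis (if T at TCP) [-0.51  0.39 -0.03]
```

View pics/w11e.png

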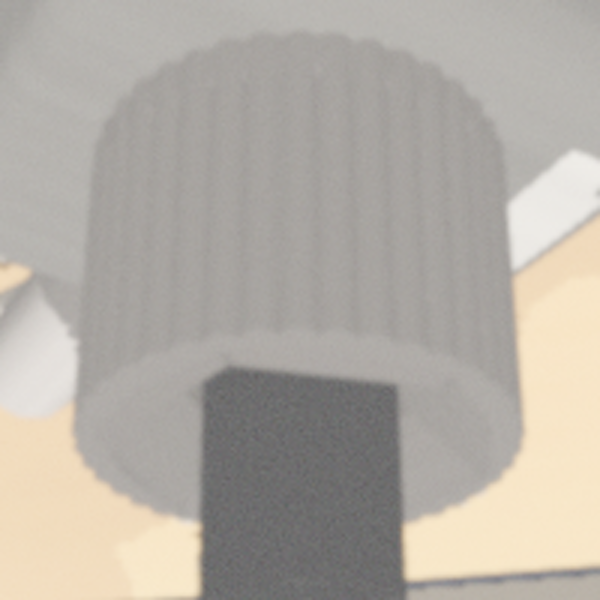

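Call:
drive_tool:
  rows:
    - [0,0,0,0,0,0]
    - [0,0,0,0,0,0]
    - [0,0,0,0,0,0]
    - [0,0,0,0,0,0]
  hand: -0.3

```text
time: 19.52
position: [0.4728, 0.0865, 0.0978]
ee_rot: [0.358, 0.796, -0.445, -0.2]
contact_force: [0.4, 0.3, 0.1]
opening: 0.651
```

Call:
drive_tool:
  rows:
    - [0,0,-8,0,0,0]
    - [0,0,-25,0,0,0]
    - [0,0,-35,0,0,0]
    - [0,0,-40,0,0,0]
    - [0,0,-40,0,0,0]
    - [0,0,0,0,0,0]
  hand: -1

```text
time: 20.27
position: [0.5689, 0.1452, 0.1975]
ee_rot: [0.357, 0.797, -0.445, -0.199]
contact_force: [0.3, 0.1, -0.9]
opening: 0.999
```

```bash
python3 st.py;  python3 - <<'E'
from h import *
look('wrist','w12');look('scene','s12');look('top','t12')
save('s12c',cv2.resize(np.load('pics/s12.npz')['im'][180:340,240:400],None,fx=3.6,fy=3.6,interpolation=cv2.INTER_CUBIC))
save('t12c',cv2.resize(np.load('pics/t12.npz')['im'][170:290,270:420],None,fx=5,fy=5,interpolation=cv2.INTER_CUBIC))
E
```

```text
t 20.27 q [-0.66   1.065  0.57   1.131 -0.197  1.857 -1.135] p [0.5689 0.1452 0.1975] F [ 0.3  0.1 -0.9] T [ 0.51 -0.7  -0.05] op 0.999
toolx [ 0.524 -0.851  0.001] toolz [-0.635 -0.392 -0.666]
f az -148.37 tip [0.6071 0.1687 0.139 ] kx [ 2.6e-03  6.0e-04 -1.0e+00]
moment about screw axis (if T at TCP) [ 0.52 -0.72 -0.05]
```

View pics/w12.png

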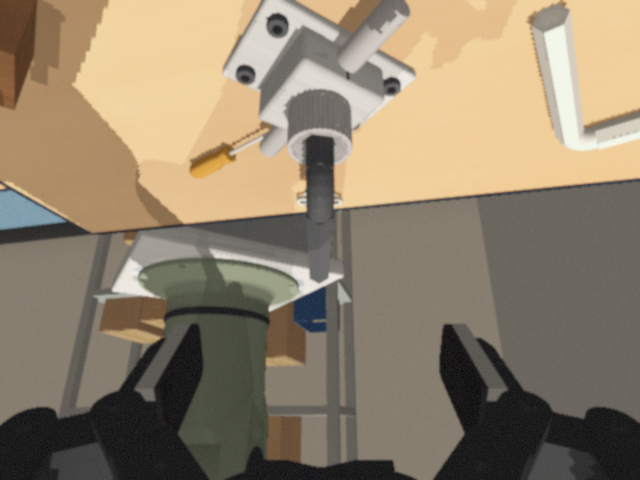

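View pics/s12c.png

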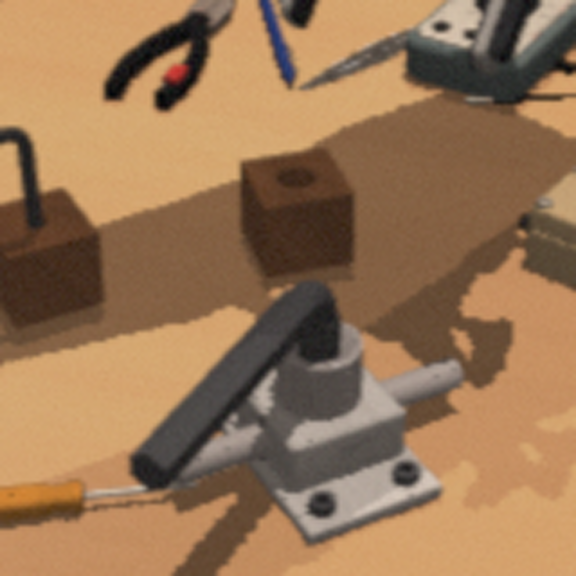

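View pics/t12c.png

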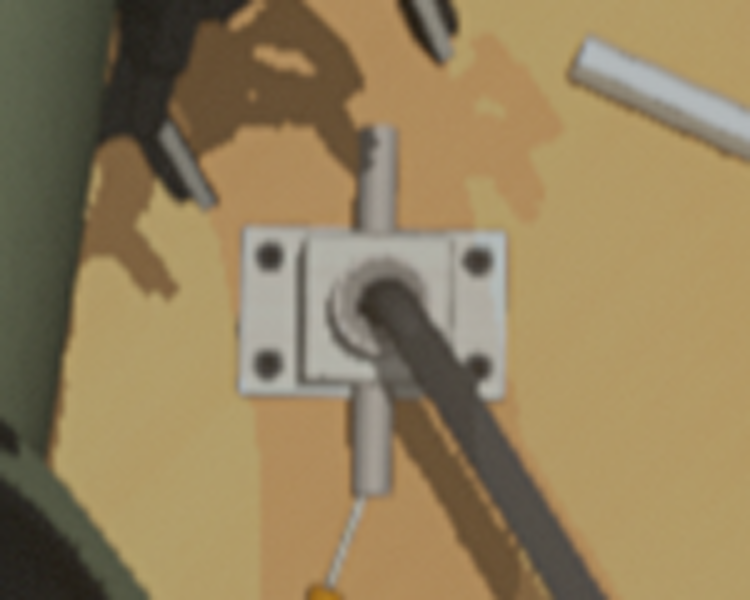

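```bash
python3 - <<'E'
from fin import *
from sim import run
o=orient(-58.4,0); w=[(np.array([.515,.115,.25]),o),(np.array([.504,.105,.170]),o)]
print(run(w,robot.read_state()['q'])[1])
plan(w,mm=35,deg=6.5)
E
```

```text
[(array([-0.78,  0.43,  0.61,  1.88, -0.31,  0.92, -1.05]), np.float64(0.0)), (array([-0.71,  0.52,  0.54,  1.99, -0.39,  0.73, -0.96]), np.float64(0.0))]
11
[[-0.0, 10.0, 1.0, 0.106, 0.0, -0.0], [-0.0, 10.0, -0.0, 0.106, 0.0, -0.0], [-0.0, 10.0, -1.0, 0.106, 0.0, -0.0], [-0.0, 10.0, -2.0, 0.106, 0.0, -0.0], [-1.0, 10.0, -3.0, 0.106, 0.0, -0.0], [-0.0, 9.0, -4.0, 0.106, 0.0, -0.0], [-1.0, 8.0, -5.0, 0.105, 0.0, -0.001], [-0.2, 8.2, -6.5, 0.106, 0.0, -0.0], [1.0, 5.0, 27.0, -0.0, 0.0, -0.0], [1.0, 5.0, 27.0, -0.0, 0.0, -0.0], [0.8, 4.7, 26.0, -0.0, 0.0, -0.0]]
```

Call:
drive_tool:
  rows:
    - [0,10,1,0.106,0,0]
    - [0,10,0,0.106,0,0]
    - [0,10,-1,0.106,0,0]
    - [0,10,-2,0.106,0,0]
    - [-1,10,-3,0.106,0,0]
    - [0,9,-4,0.106,0,0]
    - [-1,8,-5,0.105,0,-0.001]
    - [-0.2,8.2,-6.5,0.106,0,0]
    - [1,5,27,0,0,0]
    - [1,5,27,0,0,0]
    - [0.8,4.7,26,0,0,0]
    - [0,0,0,0,0,0]

```text
time: 21.92
position: [0.5029, 0.1046, 0.1691]
ee_rot: [0.001, 0.873, -0.488, -0.001]
contact_force: [-0.8, -0.1, 0.0]
opening: 1.001
```

```bash
python3 - <<'E'
from plan import *
log()
look('wrist','w13')
im=np.load('pics/w13.npz')['im']
c,T=campose('wrist');x=np.linalg.inv(T)@np.array([.512,.110,.066,1]);u=c['cx']+c['fx']*x[0]/-x[2];v=c['cy']-c['fy']*x[1]/-x[2];print(u,v)
u,v=int(u),int(v)
g=im[max(v-50,0):v+50,u-55:u+55].astype(float);g=np.clip((g/255)**.6*255,0,255).astype(np.uint8)
save('w13c',cv2.resize(g,None,fx=6,fy=6,interpolation=cv2.INTER_CUBIC))
E
```

```text
t 21.93 q [-0.715  0.526  0.539  1.988 -0.395  0.733 -0.956] p [0.5029 0.1046 0.1691] F [-0.8 -0.1  0. ] T [ 0.04  0.   -0.02] op 1.001
toolx [ 0.524 -0.852 -0.001] toolz [-0.002 -0.    -1.   ]
322.49302208264555 236.24381017436596
```

View pics/w13.png

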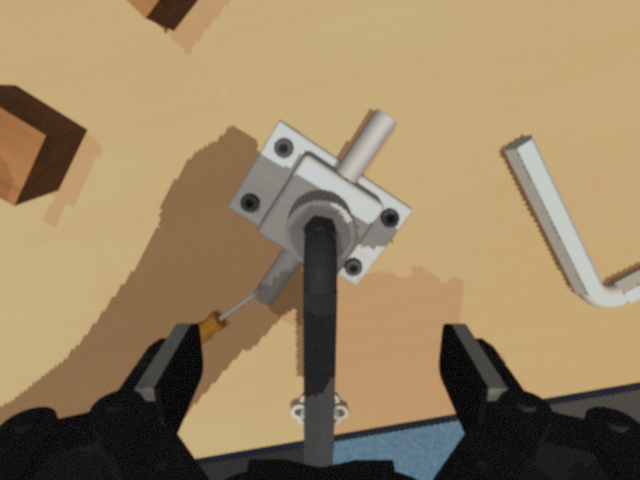

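View pics/w13c.png

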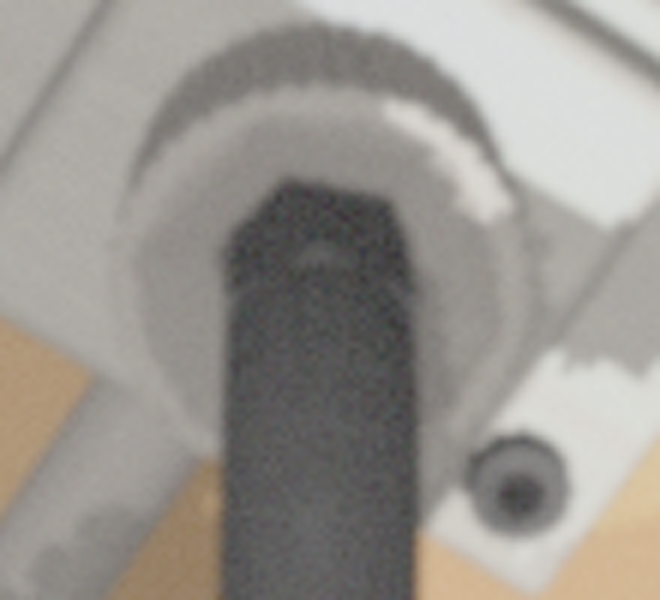

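```bash
cat > edge.py <<'E'
from plan import *
c=calibration('wrist'); T=np.load('pics/w13.npz')['T']
def w(u,v,z):
    d=T[:3,:3]@np.array([(u-c['cx'])/c['fx'],-(v-c['cy'])/c['fy'],-1.]); o=T[:3,3]; return o+d*(z-o[2])/d[2]
def az(a,b,z): 
    A=w(*a,z);B=w(*b,z);d=B-A; return np.degrees(np.arctan2(d[1],d[0])).round(1),np.linalg.norm(d).round(4)
cr=lambda x,y:(322-55+x/6-.5,236-50+y/6-.5)
for z in(.060,.064):
  print('edges',az(cr(287,183),cr(393,200),z),az(cr(230,245),cr(287,183),z))
print('base edges',az((283,122),(410,210),.008),az((283,122),(231,207),.008),az((410,210),(355,283),.008))
E
python3 edge.py; python3 - <<'E'
import cv2
im=cv2.imread('pics/w13.png'); cv2.imwrite('pics/w13d.png',cv2.resize(im[100:300,215:425],None,fx=3.7,fy=3,interpolation=cv2.INTER_CUBIC)) if 0 else cv2.imwrite('pics/w13d.png',cv2.resize(im[105:295,215:425],None,fx=3,fy=3,interpolation=cv2.INTER_CUBIC))
E
```

```text
edges (np.float64(-67.9), np.float64(0.0102)) (np.float64(-10.2), np.float64(0.0082))
edges (np.float64(-67.9), np.float64(0.01)) (np.float64(-10.2), np.float64(0.0081))
base edges (np.float64(-92.7), np.float64(0.1043)) (np.float64(178.0), np.float64(0.0679)) (np.float64(178.1), np.float64(0.0664))
```

View pics/w13d.png

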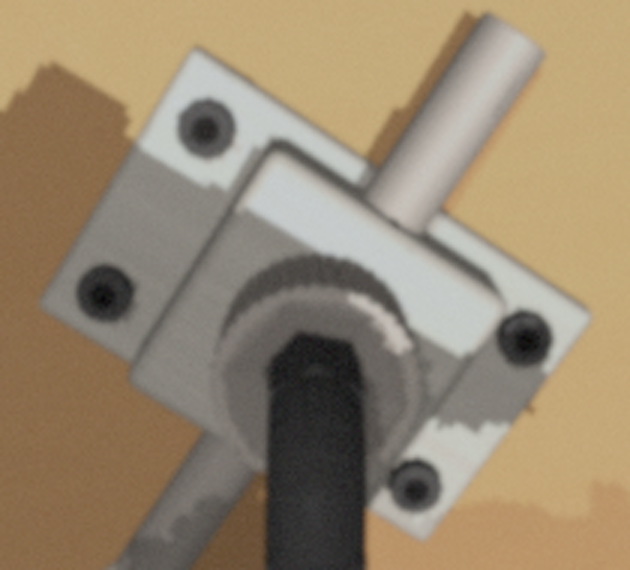

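```bash
python3 - <<'E'
import cv2,numpy as np
a=cv2.imread('pics/w2.png')[172:242,55:135]; b=cv2.imread('pics/w4.png')[285:355,52:132]
f=lambda i:np.clip((i/255.)**.7*255,0,255).astype(np.uint8)
cv2.imwrite('pics/cmp24.png',cv2.resize(np.hstack([f(a),f(b)]),None,fx=5,fy=5,interpolation=cv2.INTER_CUBIC))
E
python3 - <<'E'
from h import *
for tag,f in (('t12',-148.),('s12',-148.)):
    z=np.load('pics/%s.npz'%tag);P=z['P']
    az=np.radians(f);u=np.array([np.cos(az),np.sin(az)]);n=np.array([-u[1],u[0]])
    d=P[...,:2]-[.512,.110]; a=d@u;l=d@n
    A=[];L=[]
    for k in np.arange(.03,.135,.005):
        s=(a>k)&(a<k+.005)&(np.abs(l)<.03)&(P[...,2]>.08)&(P[...,2]<.125)
        if s.sum()>5: A.append(k+.0025);L.append((l[s].min()+l[s].max())/2)
    pf=np.polyfit(A,L,1); print(tag,'key az',f+np.degrees(np.arctan(pf[0])).round(2),pf[1])
    s=(a>.02)&(a<.13)&(np.abs(l)<.006)&(P[...,2]>.085)&(P[...,2]<.13); g=np.polyfit(a[s],P[...,2][s],1); print('droop deg',np.degrees(g[0]),g[1])
E
```

```text
t12 key az -148.88 -0.000398379622589553
droop deg -0.6616855203729672 0.10675168568658684
s12 key az -148.85 0.0013510199115433425
droop deg -0.6535105042978056 0.10611156332573558
```

View pics/cmp24.png

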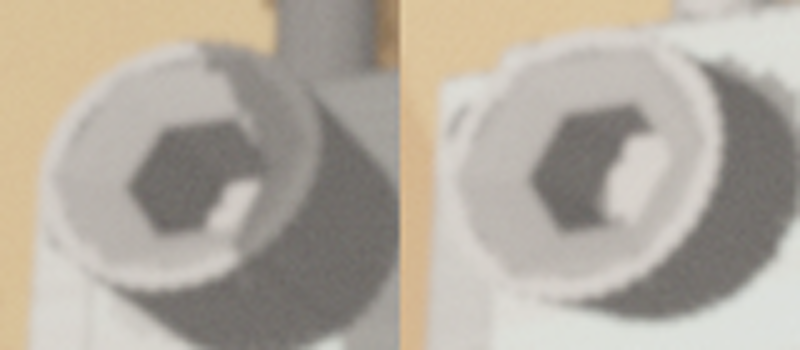

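```bash
python3 - <<'E'
from plan import *
c=calibration('wrist')
def go(tag,pts,z=.060):
    T=np.load('pics/%s.npz'%tag)['T']
    def w(u,v):
        d=T[:3,:3]@np.array([(u-c['cx'])/c['fx'],-(v-c['cy'])/c['fy'],-1.]); o=T[:3,3]; return o+d*(z-o[2])/d[2]
    W=[w(*p) for p in pts]
    for a,b in zip(W,W[1:]):
        d=b-a; print(tag,(np.degrees(np.arctan2(d[1],d[0]))%60).round(1),np.linalg.norm(d).round(4))
f4=lambda x,y:(52+(x-400)/5-.5,285+y/5-.5); f2=lambda x,y:(55+x/5-.5,172+y/5-.5); f13=lambda x,y:(267+x/6-.5,186+y/6-.5)
go('w4',[f4(632,104),f4(565,112),f4(530,178),f4(568,231)])
go('w2',[f2(235,120),f2(165,127),f2(130,185),f2(160,237)])
go('w13',[f13(230,245),f13(287,183),f13(393,200),f13(413,255)])
E
```

```text
w4 25.8 0.0098
w4 30.8 0.0103
w4 31.5 0.0105
w2 25.4 0.0101
w2 30.5 0.01
w2 25.2 0.0103
w13 49.8 0.0082
w13 52.1 0.0102
w13 51.3 0.0058
```

Call:
drive_tool:
  rows:
    - [0,0,-30,0,0,0]
    - [0,0,-40,0,0,0]
    - [0,0,-40,0,0,0]
    - [0,0,0,0,0,0]
    - [0,0,0,0,0,0]

```text
time: 22.6
position: [0.5042, 0.1053, 0.2807]
ee_rot: [-0.001, 0.873, -0.488, 0.0]
contact_force: [0.1, -0.2, -0.8]
opening: 1.001
```

```bash
python3 - <<'E'
from plan import *
log(); look('scene','s14'); look('wrist','w14'); look('top','t14')
for tag,f in (('t14',-148.),('s14',-148.)):
    P=np.load('pics/%s.npz'%tag)['P']
    az=np.radians(f);u=np.array([np.cos(az),np.sin(az)]);n=np.array([-u[1],u[0]])
    d=P[...,:2]-[.512,.110]; a=d@u;l=d@n
    A=[];L=[]
    for k in np.arange(.03,.135,.005):
        s=(a>k)&(a<k+.005)&(np.abs(l)<.03)&(P[...,2]>.08)&(P[...,2]<.125)
        if s.sum()>5: A.append(k+.0025);L.append((l[s].min()+l[s].max())/2)
    if len(A)>3: pf=np.polyfit(A,L,1); print(tag,'key az',f+np.degrees(np.arctan(pf[0])).round(2))
im=np.load('pics/w14.npz')['im']; c,T=campose('wrist');x=np.linalg.inv(T)@np.array([.512,.110,.066,1]);u=int(c['cx']+c['fx']*x[0]/-x[2]);v=int(c['cy']-c['fy']*x[1]/-x[2]);print(u,v)
save('w14c',cv2.resize(im[v-35:v+35,u-35:u+35],None,fx=8,fy=8,interpolation=cv2.INTER_CUBIC))
E
```

```text
t 22.6 q [-0.811  0.372  0.646  1.879 -0.269  0.975 -1.064] p [0.5042 0.1053 0.2807] F [ 0.1 -0.2 -0.8] T [-0.   -0.01  0.01] op 1.001
toolx [ 0.524 -0.851 -0.   ] toolz [ 0.001  0.001 -1.   ]
s14 key az -148.95
321 194
```

View pics/w14c.png

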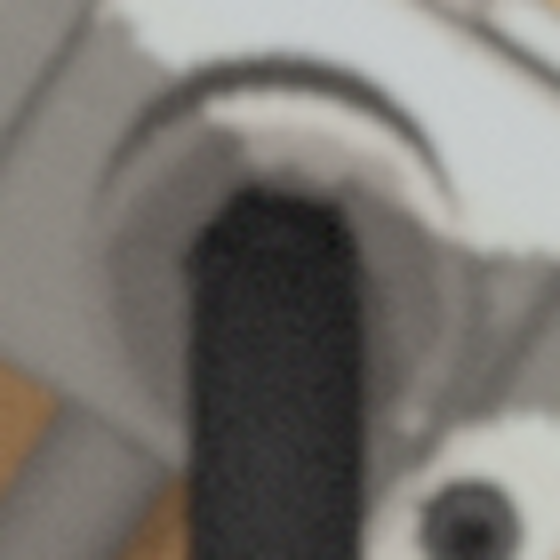

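View pics/s14.png

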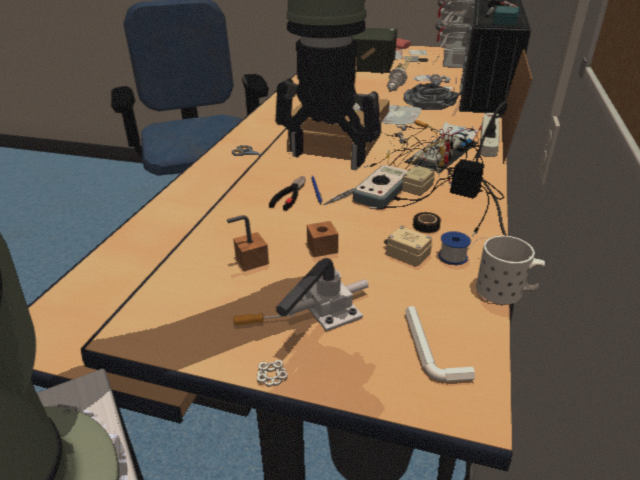

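```bash
python3 -c "
from plant import workorder
print(workorder.hand_in())"
```

```text
the job is handed in; nothing more can be done
None
```

I took the thick key out of its stand, flipped it and lowered its short arm to the bottom of the socket. I then turned the screw clockwise with the long arm until it stopped, let go and backed the arm away. I handed the job in at about 23 s.

**Seating:** the estimated tip height was 0.0396 m, against about 0.040 m for the socket bottom, with clear upward contact force. After release the key was still in the screw and was not moving. The robot was touching nothing.

**The stop:** the screw turned at a steady 0.45 N m or so. The moment then rose to about 1.06 N m while the socket stopped following the key, which I took as the hard stop. Nothing reads the screw joint directly.

**Check that does not fully agree:** comparing the socket's edges in the camera images before and after gives about 37° ± 2° of screw turn, against the nominal 40°. The key had also twisted about 20° ahead of the socket, more than the stated play. I trusted the moment reading over the image estimate and did not push a second time.

**Thin key:** the last scene picture shows it still upright in its stand, with nothing knocked over or off the desk.

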